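Seat the pivot shaft and hang the robot deck out to its stripe

TASK

Push the brass shaft all the way down into the bearing on the white robot deck and let go of it. Then slide the deck outward along the wooden-topped stand, square to the stand's outer edge, until the red stripe lies right over that edge, so that a mate can drive the shaft's screw from below. The front end is heavy and would tip: finish while still holding the deck down flat on the stand, and leave everything else alone.

Things in the scene. Friction and masses are not known exactly. Their poses are not given: they have to be found in the camera images.
- shaft_mid (a point): Middle (half-way up) of the loose brass shaft, 10 mm diameter, 85 mm long, 57 g, lower end chamfered 2 mm. It starts upright in one of the three holes of the blue rack, its foot 10 mm above the bench and its top 95 mm above the bench; z along the shaft, up
- shaft_foot (a point): Centre of the lower end face of the brass shaft, 42.5 mm below its middle
- rack: Blue rack fixed to the bench, 170 mm (its x) by 50 mm (its y) by 40 mm high, origin under its centre. Three upright holes of 12 mm diameter and 30 mm depth, in a row along its x at -55, 0 and +55 mm; a different shaft stands in each
- steel_shaft: Bright steel shaft, 10 mm diameter, 72 mm long, in the rack; origin at its foot. Not to be disturbed
- black_shaft: Black plastic shaft, 10 mm diameter, 78 mm long, in the rack; origin at its foot. Not to be disturbed
- deck: Loose white robot deck on the stand: plate 240 mm (its x) by 80 mm (its y) by 6 mm, about 0.27 kg; origin at the centre of its underside; x points outward to the heavy front end. On top: blue bracket near the rear, red stripe, black servo (20 mm along x, 54 mm along y, 42 mm above the plate) at x = +40 mm, bearing at x = +88 mm. With the shaft in it balances about 23 mm ahead of its origin
- bearing_mouth (a point): Centre of the upper rim of the upright aluminium bearing tube on the deck: 26 mm outer diameter, round base flange 40 mm across and 4 mm thick, 12 mm bore, 32 mm deep to its solid floor; the rim is 36 mm above the deck's top face (42 mm above its underside). When fully home the brass shaft stands 53 mm out of it
- stripe (a point): Centre of the red stripe on the deck's top face, 8 mm ahead of the deck's origin; the stripe is 10 mm wide and runs across the whole deck (along its y)
- bracket (a point): Centre of the blue upright bracket on the rear of the deck, 88 mm behind the deck's origin: a tongue 10 mm thick (along the deck's y), 42 mm long (along the deck's x), its top 40 mm above the deck's top face and its centre 20 mm above it; can be pinched across its thickness from above to move and hold the deck. Its foot flange is 36 mm wide and 4 mm thick
- stand: Assembly stand fixed to the bench: plywood top 260 mm (its x) by 160 mm (its y), top face 90 mm above the bench, on aluminium posts; origin under its centre; its x axis points outward, the way the deck has to slide (roughly to the robot's left)
- stand_edge (a point): Middle of the stand's outer top edge (130 mm from the stand's origin, 90 mm up); same axes as the stand, x outward, the edge runs along y
- tray: Open blue tray on the bench, 100 x 150 x 40 mm, origin under its centre. Bystander
- battery: Blue three-cell battery pack, 66 x 57 x 19 mm, origin under its centre. Bystander
- driver: Screwdriver, 150 mm long, red handle, lying on the bench. Bystander
- jar: White jar with a blue cap, 70 mm diameter, 95 mm high, origin under its centre. Bystander
- foot: White printed robot foot, 110 x 65 x 51 mm, origin under its sole. Bystander

How it is judged:
By the outcome, as a careful person would: the job done as asked, in the order asked, and still so for the second after the job is handed in, while the arm keeps its last pose, push and grip.
It also fails if it takes over 54 s, if anything falls off the work surface, if the arm or the gripper's body presses on something with over 40 N, if the wrist force passes 120 N, or if a joint passes its speed limit or range.

ROBOT

A 7-joint arm with a two-finger parallel gripper is mounted at the origin on the work surface. World frame = base frame: x ahead of the robot, y to its left, z up, the work surface at z = 0. Lengths are in m, angles in rad, forces in N, time in s.
With the tool pointing down it reaches from about 0.4 to 0.9 m from the base axis. Payload 5.5 kg.
Tool frame: the origin (TCP) lies at the very end of the fingers, on their centre line; the grasp point (between the pads) lies 19 mm behind it (tcp_to_grasp is the distance from the TCP to the grasp point, in m); z points along the fingers, x is the direction in which the jaws open and shut, and the axes are right-handed (so a half turn about z gives the same grasp; the last joint's range is limited). The gripper opens to 85 mm and grips with 20 to 120 N. Pads are 22 mm wide; open, the fingers measure 114 mm over their backs; the gripper's body (76 mm by 85 mm) begins 54 mm behind the grasp point. The pads swing forward as they close: fully open they stand 13 mm farther back than shut.
Start: joints at [1.381, 0.501, -0.427, 1.55, 0.221, 1.138, -0.21], TCP at [0.284, -0.584, 0.231] pointing down, gripper open.
Joint ranges: [-2.88, 2.88], [-0.31, 2.03], [-1.54, 1.56], [0.2, 2.42], [-1.41, 4.55], [0.19, 2.02], [-2.57, 2.57]. Speed limits (rad/s): [2.57, 2.57, 3.14, 3.14, 3.14, 3.14, 3.14].

INTERFACE

Orientations are given as a 3x3 rotation matrix whose columns are the frame's x, y, z axes.
In Python, from bench import * gives the robot as it stands. The module is installed in compiled form; this text tells all that it offers.
- The arm moves only by the tool arm_command, never from a script. Its argument "motion" is a list of rows, each an object with "delta_pos": the shift along the tool's x, y, z in m, a list of three; "rotation": the turn, a rotation vector about the tool's x, y, z in degrees, a list of three. In form: [{"delta_pos": [tx, ty, tz], "rotation": [wx, wy, wz]}, ...]. A call has 1 to 20 rows; each row shifts and turns the pose as measured when the row begins, along the tool's axes as they then stand; what a row does not reach is not made up. A row lasts 1/10 s, in which the tool goes at most 50 mm and 8.59 degrees, less where a joint would pass 70% of its speed; a pose out of reach is approached as far as the arm can. A call with a gripper value outside its range is refused whole. "gripper" is the opening, from -1 (shut) to 1 (fully open), so that 0 is half open, set as the call begins (left out, the last holds). The fingers move at their own pace and stop on an object; "squeeze" is the grip in N (left out, the last holds). Time passes only in rows, so rows that do not move let the fingers close. It gives the time, the measured TCP pose, the force and the opening at its end, in the units of the state.
- get_obs(): the state, without advancing time (a new reading comes with each control period).
- snapshot(name): name is "scene" or "top" or "wrist"; returns the picture (480x640x3 uint8, red, green, blue); there is no depth.
- camera_info(name): a dict with "intrinsics" (3x3 intrinsics, pixels), "distortion" ([k1, k2, p1, p2, k3] as OpenCV has them; the pictures are not rectified), "rvec" (rotation vector, rad) and "tvec" (3), from world to camera coordinates, as OpenCV has them; the wrist camera has in their place "mount" (4x4, takes a point from camera to tool coordinates, whose origin is the TCP and whose axes are the tool frame's). Camera axes: x right, y down, z forward; pixel columns grow to the right and rows downward; lengths in m; the calibration is good to about 2 mm. A picture is of the moment at which its call begins: read the wrist's pose just before it. camera_info takes no time and is no camera call.
- finish_job(): hands the job in, once; it reports no verdict.
Trained networks look in the newest picture that a camera, given by its name, has taken for a name from the list of things; names that differ only in an ending like _2 or _b are one class to them, and where a whole thing is asked for, a point or a joint stands for the part that bears it (a point fixed in the world has none). Each returns a list of dicts, best first, with "confidence" (0 to 1); they miss things now and then, are a little off and sometimes report something else, mostly with a low value. They report only what shows in the picture. A call takes as long as a camera call.
- find_in(camera, label): "point" ([x, y, z] in m, in world coordinates, good to about 4 mm: the middle of the surface that is visible of it).
- outline_of(camera, label): "region" (480x640 bool, what is visible of it).
- pinpoint(camera, label): "point" ([x, y, z] in m, in world coordinates, good to about 4 mm: a listed point, or the origin of a listed thing).
The state is a dict: "time": time; "q": joint angles; "qvel": joint speeds; "joint_efforts": joint torques, N m; "position": TCP position; "orientation": TCP orientation; "wrist_force": force on the tool from outside, world axes, zero at the start; "ft_torque": the same for the moment, N m; "width": finger opening in m.
Only numpy, scipy, OpenCV 4.12 (cv2) and the standard library are available. Lean on these libraries where they do the work, as an engineer would, in place of code of your own. Each camera call takes 0.05 s, during which the arm holds its last target.

## Working session

There is one attempt and no reset: what is moved stays moved. The work goes in short steps, Python scripts to look and compute and a tool call to move; the robot and the scene stay as the last step left them, time stands still between calls to the robot, and variables do not carry over. Pictures are saved under pics/ and viewed, and the job is handed in when it is done.

Besides the shell and the picture viewer there is one more tool, called after "Request:" as name(argument=value, ...), one argument or row to a line, values as JSON. arm_command: Moves the arm, as the interface text tells. Its arguments: {"type":"object","properties":{"motion":{"type":"array"},"gripper":{"type":"number"},"squeeze":{"type":"number"}},"required":["motion"]}

```bash
mkdir -p pics; ls; python3 - <<'E'
from bench import *
import cv2,numpy as np
o=get_obs(); print(o)
for c in("scene","top","wrist"):
    im=snapshot(c); cv2.imwrite(f"pics/{c}0.png",im[:,:,::-1]); 
    print(c,camera_info(c))
for c in("scene","top"):
  for l in ("shaft_mid","bearing_mouth","stripe","bracket","deck","stand_edge","stand","rack","steel_shaft","black_shaft"):
    r=pinpoint(c,l); print(c,l,[(np.round(d["point"],4).tolist(),round(d["confidence"],2)) for d in r[:2]])
print(get_obs()["time"])
E
```

```text
pics
{'time': 0.0, 'q': array([ 1.38117945,  0.50185467, -0.42674694,  1.55144529,  0.22076399,
        1.13830075, -0.21030576]), 'qvel': array([-9.70376223e-05,  1.26930995e-04,  8.58341960e-06,  1.52610574e-04,
       -7.58815374e-05,  2.97204807e-04,  5.67551655e-05]), 'joint_efforts': array([-5.80134165e-04, -5.69519556e+01, -5.81671223e+00, -2.80938488e+01,
        1.05592667e-02,  1.18820620e-02,  1.53953727e-05]), 'position': array([ 0.2840167 , -0.58389341,  0.23025311]), 'orientation': array([[ 4.37494274e-01, -8.99220852e-01, -7.86851752e-04],
       [-8.99219055e-01, -4.37494974e-01,  1.79935028e-03],
       [-1.96225698e-03, -7.96533543e-05, -9.99998072e-01]]), 'wrist_force': array([-0.27542174, -0.34024786, -1.06047594]), 'ft_torque': array([-0.04012191,  0.00810689,  0.01855221]), 'width': 0.08551488324467484}
scene {'intrinsics': array([[580.1528331 ,   0.        , 308.72462883],
       [  0.        , 580.1528331 , 238.48360126],
       [  0.        ,   0.        ,   1.        ]]), 'distortion': array([-0.04618008,  0.        ,  0.        ,  0.        ,  0.        ]),
[... 1495 characters left out ...]
4865, -0.3407, 0.0019], 0.66), ([0.4934, -0.3434, 0.0148], 0.49)]
scene steel_shaft [([0.433, -0.3317, 0.0086], 0.52)]
scene black_shaft [([0.493, -0.3415, 0.0135], 0.42)]
top shaft_mid [([0.5399, -0.3433, 0.0509], 0.62)]
top bearing_mouth [([0.5475, 0.0311, 0.13], 0.92)]
top stripe [([0.5607, -0.0475, 0.1019], 0.66)]
top bracket [([0.5687, -0.1459, 0.1164], 0.94)]
top deck [([0.5588, -0.0565, 0.0887], 0.76), ([0.5465, -0.3453, 0.007], 0.36)]
top stand_edge [([0.5439, 0.0834, 0.0914], 0.61)]
top stand [([0.5544, -0.0437, -0.0006], 0.55), ([0.7527, -0.2507, -0.0039], 0.46)]
top rack []
top steel_shaft [([0.4339, -0.3346, 0.0092], 0.55)]
top black_shaft [([0.4858, -0.3387, 0.0092], 0.44)]
1.15
```

View pics/scene0.png

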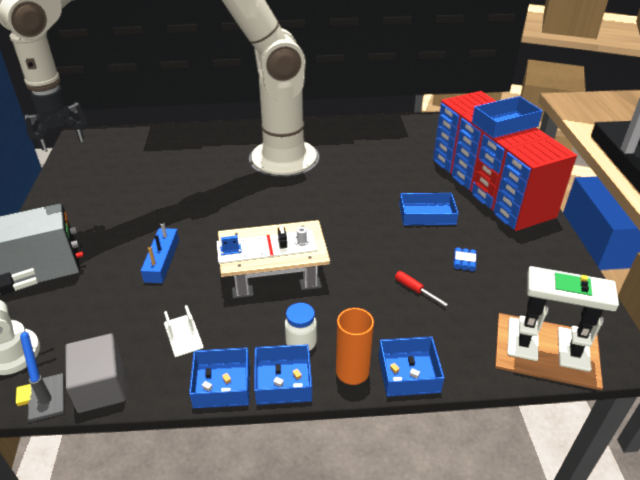

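View pics/top0.png

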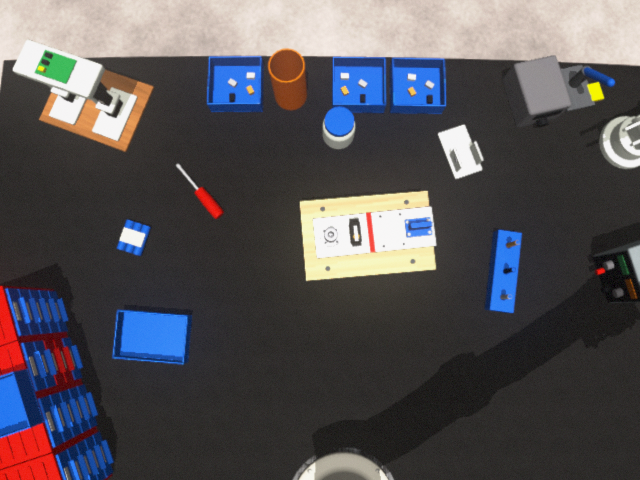

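View pics/wrist0.png

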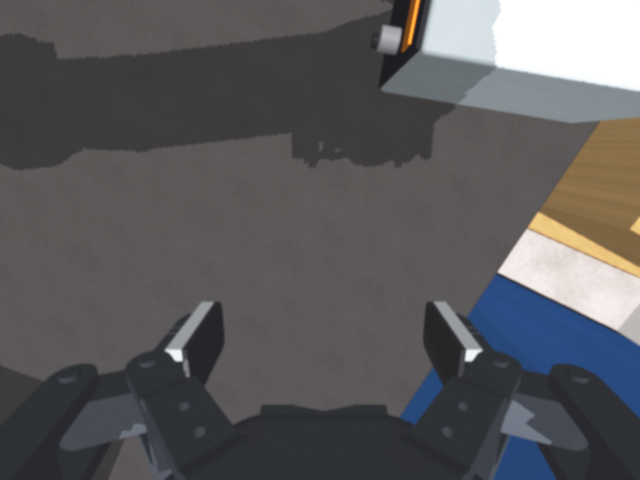

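The shaft, deck and stand all show up, and the network points agree with the pictures. In the top view the brass shaft is at about (513,243), the bearing at (331,235), the stripe at (370,232) and the bracket at (419,226). Next I'll measure these more precisely.

```bash
cat > h.py <<'E'
from bench import *
import cv2,numpy as np
from scipy.spatial.transform import Rotation as R
def pose(c,o=None):
    i=camera_info(c)
    if c=="wrist":
        M=np.array(i["mount"]);T=np.eye(4);T[:3,:3]=o["orientation"];T[:3,3]=o["position"]
        W=T@M; return i,W[:3,:3],W[:3,3]
    Rm=cv2.Rodrigues(i["rvec"])[0]; return i,Rm.T,-Rm.T@i["tvec"]
def px2w(c,uv,z,o=None):
    i,Rw,C=pose(c,o)
    p=cv2.undistortPoints(np.array(uv,float).reshape(-1,1,2),i["intrinsics"],i["distortion"]).reshape(-1,2)
    d=np.c_[p,np.ones(len(p))]@Rw.T
    return C+d*((z-C[2])/d[:,2])[:,None]
def w2px(c,P,o=None):
    i,Rw,C=pose(c,o)
    Rm=Rw.T; return cv2.projectPoints(np.array(P,float).reshape(-1,1,3),cv2.Rodrigues(Rm)[0],-Rm@C,i["intrinsics"],i["distortion"])[0].reshape(-1,2)
def crop(im,x0,y0,x1,y1,s,name):
    cv2.imwrite(name,cv2.resize(im[y0:y1,x0:x1,::-1],None,fx=s,fy=s,interpolation=cv2.INTER_CUBIC))
E
python3 - <<'E'
from h import *
im=cv2.imread("pics/top0.png")[:,:,::-1]
crop(im,290,180,450,290,5,"pics/t1.png"); crop(im,480,220,540,320,6,"pics/t2.png")
E
```

```text
(no output)
```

View pics/t1.png

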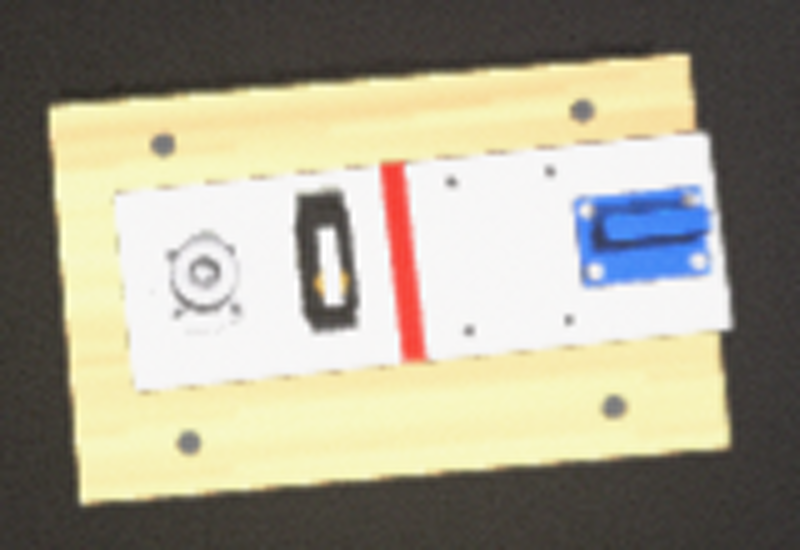

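View pics/t2.png

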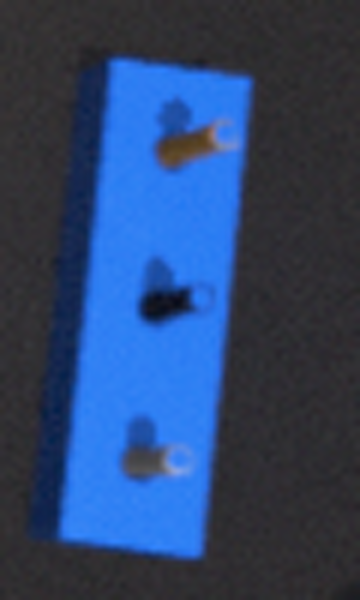

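```bash
python3 - <<'E'
from h import *
o=np.array([290,180])
f=lambda L:np.array(L)/5+o-0.4
b=px2w("top",f([[204,271]]),.132); print("bearing",b)
st=px2w("top",f([[48,106],[80,505],[731,447],[689,54]]),.09); print("stand corners",st)
d=px2w("top",f([[114,192],[136,391],[733,328],[708,132]]),.096); print("deck corners",d)
ang=lambda v:np.degrees(np.arctan2(v[1],v[0]))
print("stand x ang",ang(st[0]-st[3]),ang(st[1]-st[2]),"edge",ang(st[0]-st[1])+90, np.linalg.norm(st[0]-st[3]),np.linalg.norm(st[0]-st[1]))
print("deck ang",ang(d[0]-d[3]),ang(d[1]-d[2]),ang(d[0]-d[1])+90,np.linalg.norm(d[0]-d[3]),np.linalg.norm(d[0]-d[1]), "c",d.mean(0))
s=px2w("top",f([[393,163],[414,361]]),.096); print("stripe",s.mean(0),ang(s[0]-s[1])+90)
br=px2w("top",f([[655,227]]),.136); print("bracket top approx",br)
o2=np.array([480,220]); g=lambda L:np.array(L)/6+o2-.42
print("brass top",px2w("top",g([[226,134]]),.095),"black",px2w("top",g([[203,300]]),.088),"steel",px2w("top",g([[179,460]]),.082))
E
```

```text
bearing [[0.54810051 0.03134113 0.132     ]]
stand corners [[ 0.61978024  0.09397067  0.09      ]
 [ 0.459629    0.07927313  0.09      ]
 [ 0.48431607 -0.18003041  0.09      ]
 [ 0.64368952 -0.165398    0.09      ]]
deck corners [[ 0.58407274  0.06694146  0.096     ]
 [ 0.50457817  0.05744628  0.096     ]
 [ 0.53144474 -0.18030216  0.096     ]
 [ 0.61060948 -0.17145594  0.096     ]]
stand x ang 95.26678872894108 95.43846953439463 edge 95.24351267945748 0.26046835535859225 0.16082424690508113
deck ang 96.35162143376016 96.44731313304273 96.8113943898563 0.23986980113580977 0.08005963915047426 c [ 0.55767628 -0.05684259  0.096     ]
stripe [ 0.55703921 -0.04855209  0.096     ] 95.9051451035594
bracket top approx [[ 0.56613066 -0.14247207  0.136     ]]
brass top [[ 0.53940456 -0.34612646  0.095     ]] black [[ 0.48397766 -0.33892255  0.088     ]] steel [[ 0.43046273 -0.3312771   0.082     ]]
```

Request:
arm_command(
  motion=[
    {"delta_pos": [-0.0125, -0.041, 0.002], "rotation": [0, 0, 0]},
    {"delta_pos": [-0.0125, -0.041, 0.002], "rotation": [0, 0, 0]},
    {"delta_pos": [-0.0125, -0.041, 0.002], "rotation": [0, 0, 0]},
    {"delta_pos": [-0.0125, -0.041, 0.002], "rotation": [0, 0, 0]},
    {"delta_pos": [-0.0125, -0.041, 0.002], "rotation": [0, 0, 0]},
    {"delta_pos": [-0.0125, -0.041, 0.002], "rotation": [0, 0, 0]},
    {"delta_pos": [-0.0125, -0.041, 0.002], "rotation": [0, 0, 0]},
    {"delta_pos": [0, 0, 0], "rotation": [0, 0, 8.5]},
    {"delta_pos": [0, 0, 0], "rotation": [0, 0, 8.5]},
    {"delta_pos": [0, 0, 0], "rotation": [0, 0, 8.5]},
    {"delta_pos": [0, 0, 0], "rotation": [0, 0, 8.5]},
    {"delta_pos": [0, 0, 0], "rotation": [0, 0, 0]},
  ],
  gripper=0.4,
  squeeze=40,
)

```text
time: 2.35
position: [0.5133, -0.3731, 0.2159]
orientation: [[-0.16, -0.987, 0.002], [-0.987, 0.16, -0.001], [0.0, -0.002, -1.0]]
wrist_force: [0.2, -0.1, -0.3]
width: 0.06
```

```bash
cat >> h.py <<'E'
def goto(target,xang=None):
    o=get_obs(); Rm=o["orientation"]; 
    print("t",o["time"],"pos",np.round(o["position"],4),"xang",round(np.degrees(np.arctan2(Rm[1,0],Rm[0,0])),2),"q",np.round(o["q"],2),"F",np.round(o["wrist_force"],1),"w",round(o["width"],4),"zax",np.round(Rm[:,2],4))
    d=Rm.T@(np.array(target)-o["position"]); print("delta tool mm",np.round(d*1000,1))
    if xang is not None:
        a=np.radians(xang);Rt=np.c_[[np.cos(a),np.sin(a),0],[np.sin(a),-np.cos(a),0],[0,0,-1]]
        print("rot tool deg",np.round(np.degrees(R.from_matrix(Rm.T@Rt).as_rotvec()),2))
    return o
E
python3 - <<'E'
from h import *
o=goto([.539,-.346,.16],-97.8)
im=snapshot("wrist"); cv2.imwrite("pics/w1.png",im[:,:,::-1])
print(w2px("wrist",[[.539,-.346,.095]],o), [ (d["point"],d["confidence"]) for d in pinpoint("wrist","shaft_mid")])
E
```

```text
t 2.35 pos [ 0.5133 -0.3731  0.2159] xang -99.22 q [ 0.86  0.48 -0.37  1.61  0.19  1.09 -1.29] F [ 0.2 -0.1 -0.3] w 0.06 zax [ 1.8e-03 -8.0e-04 -1.0e+00]
delta tool mm [-30.9 -20.9  55.9]
rot tool deg [-0.11 -0.03 -1.42]
[[285.05218319 211.50547185]] [([0.5415, -0.3465, 0.0547], 0.52)]
```

View pics/w1.png

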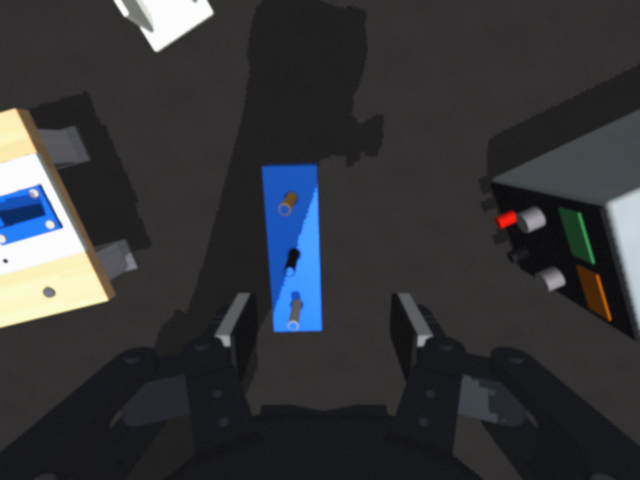

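The wrist view has the brass top at (285,210), against a predicted (285,211), so the position holds. I'll move over it and go down.

Request:
arm_command(
  motion=[
    {"delta_pos": [-0.031, -0.021, 0], "rotation": [0, 0, -1.4]},
    {"delta_pos": [0, 0, 0], "rotation": [0, 0, 0]},
    {"delta_pos": [0, 0, 0.03], "rotation": [0, 0, 0]},
    {"delta_pos": [0, 0, 0.03], "rotation": [0, 0, 0]},
  ],
)

```text
time: 2.85
position: [0.5433, -0.3479, 0.1601]
orientation: [[-0.117, -0.993, 0.011], [-0.993, 0.117, -0.006], [0.005, -0.012, -1.0]]
wrist_force: [-0.5, 0.3, -1.2]
width: 0.0595
```

```bash
python3 - <<'E'
from h import *
o=goto([.539,-.346,.055],-97.8)
im=snapshot("wrist"); cv2.imwrite("pics/w2.png",im[:,:,::-1])
print(w2px("wrist",[[.539,-.346,.095]],o))
E
```

```text
t 2.85 pos [ 0.5433 -0.3479  0.1601] xang -96.74 q [ 0.8   0.55 -0.37  1.64  0.23  0.98 -1.34] F [-0.5  0.3 -1.2] w 0.0595 zax [ 0.0115 -0.0064 -0.9999]
delta tool mm [ -1.9   5.8 105. ]
rot tool deg [-0.7  -0.28  1.06]
[[321.62638087 267.23339087]]
```

View pics/w2.png

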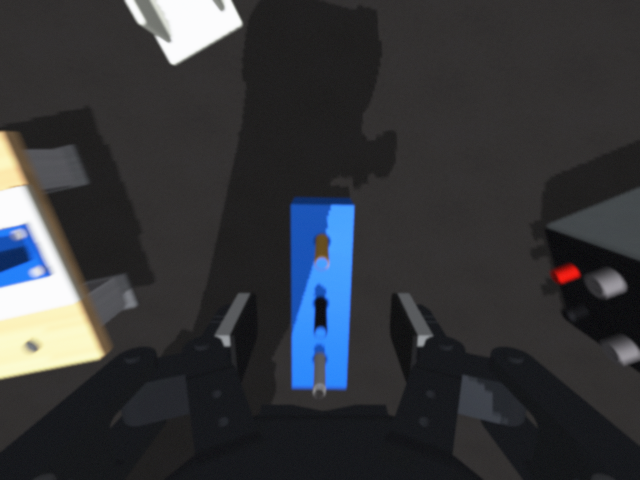

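The arm was still settling. I'll correct the offset and descend part-way.

Request:
arm_command(
  motion=[
    {"delta_pos": [-0.002, 0.006, 0.02], "rotation": [-0.7, -0.3, 1.0]},
    {"delta_pos": [0, 0, 0.02], "rotation": [0, 0, 0]},
    {"delta_pos": [0, 0, 0], "rotation": [0, 0, 0]},
    {"delta_pos": [0, 0, 0], "rotation": [0, 0, 0]},
  ],
)

```text
time: 3.3
position: [0.5327, -0.344, 0.1119]
orientation: [[-0.133, -0.991, -0.01], [-0.991, 0.133, 0.007], [-0.006, 0.011, -1.0]]
wrist_force: [0.1, 0.8, 0.4]
width: 0.06
```

```bash
python3 - <<'E'
from h import *
o=goto([.539,-.346,.055],-97.8)
im=snapshot("wrist"); cv2.imwrite("pics/w3.png",im[:,:,::-1])
print(w2px("wrist",[[.539,-.346,.095]],o)); print(get_obs()["position"])
E
```

```text
t 3.3 pos [ 0.5327 -0.344   0.1119] xang -97.64 q [ 0.79  0.6  -0.36  1.68  0.25  0.92 -1.37] F [0.1 0.8 0.4] w 0.06 zax [-0.01    0.0071 -0.9999]
delta tool mm [ 1.4 -7.1 56.9]
rot tool deg [0.62 0.33 0.17]
[[326.7225929  278.26561775]]
[ 0.53255496 -0.34411601  0.11197765]
```

View pics/w3.png

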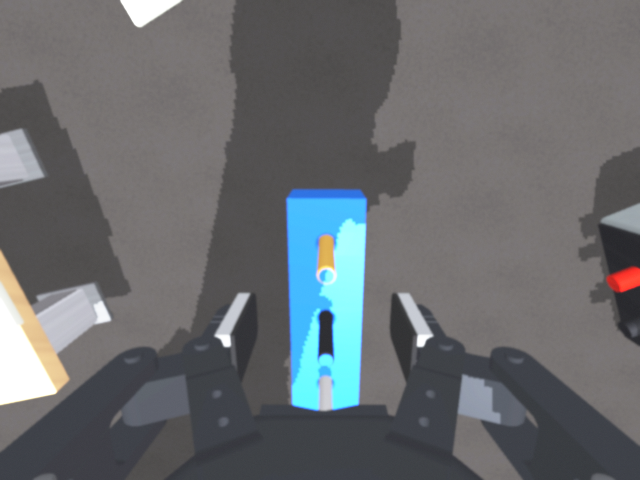

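The shaft top shows at (326,276), with (327,278) predicted.

Request:
arm_command(
  motion=[
    {"delta_pos": [0.001, -0.006, 0.0], "rotation": [0.6, 0.3, 0.2]},
    {"delta_pos": [0, 0, 0], "rotation": [0, 0, 0]},
  ],
)

```text
time: 3.55
position: [0.5399, -0.3469, 0.1141]
orientation: [[-0.137, -0.991, 0.003], [-0.991, 0.137, -0.002], [0.001, -0.003, -1.0]]
wrist_force: [0.8, 0.1, -0.1]
width: 0.0597
```

```bash
python3 - <<'E'
from h import *
o=goto([.539,-.346,.055],-97.8)
E
```

```text
t 3.55 pos [ 0.5399 -0.3469  0.1141] xang -97.87 q [ 0.79  0.6  -0.35  1.67  0.25  0.91 -1.37] F [ 0.8  0.1 -0.1] w 0.0597 zax [ 0.003  -0.0018 -1.    ]
delta tool mm [-0.8  1.2 59.1]
rot tool deg [-0.19 -0.08 -0.07]
```

Good. I'll go down to z = 0.055 slowly, then close.

Request:
arm_command(
  motion=[
    {"delta_pos": [0, 0.0005, 0.01], "rotation": [-0.1, 0, 0]},
    {"delta_pos": [0, 0, 0.01], "rotation": [0, 0, 0]},
    {"delta_pos": [0, 0, 0.01], "rotation": [0, 0, 0]},
    {"delta_pos": [0, 0, 0.01], "rotation": [0, 0, 0]},
    {"delta_pos": [0, 0, 0.01], "rotation": [0, 0, 0]},
    {"delta_pos": [0, 0, 0.005], "rotation": [0, 0, 0]},
    {"delta_pos": [0, 0, 0], "rotation": [0, 0, 0]},
  ],
)

```text
time: 4.25
position: [0.5397, -0.347, 0.0546]
orientation: [[-0.136, -0.991, 0.001], [-0.991, 0.136, -0.002], [0.002, -0.002, -1.0]]
wrist_force: [-0.5, 0.8, 0.5]
width: 0.0598
```

```bash
python3 - <<'E'
from h import *
o=goto([.539,-.346,.055],-97.8)
E
```

```text
t 4.25 pos [ 0.5397 -0.347   0.0546] xang -97.84 q [ 0.77  0.68 -0.33  1.69  0.29  0.81 -1.4 ] F [-0.5  0.8  0.5] w 0.0598 zax [ 0.0014 -0.002  -1.    ]
delta tool mm [-0.9  0.8 -0.4]
rot tool deg [-0.1  -0.1  -0.04]
```

Request:
arm_command(
  motion=[
    {"delta_pos": [-0.0005, 0.0005, 0], "rotation": [0, 0, 0]},
    {"delta_pos": [0, 0, 0], "rotation": [0, 0, 0]},
    {"delta_pos": [0, 0, 0], "rotation": [0, 0, 0]},
    {"delta_pos": [0, 0, 0], "rotation": [0, 0, 0]},
    {"delta_pos": [0, 0, 0], "rotation": [0, 0, 0]},
    {"delta_pos": [0, 0, 0], "rotation": [0, 0, 0]},
  ],
  gripper=-1,
  squeeze=40,
)

```text
time: 4.85
position: [0.5401, -0.3468, 0.0558]
orientation: [[-0.137, -0.991, 0.003], [-0.991, 0.136, -0.003], [0.003, -0.004, -1.0]]
wrist_force: [-0.6, -0.5, -0.5]
width: 0.0087
```

```bash
python3 - <<'E'
from h import *
o=goto([.539,-.346,.055],-97.8)
im=snapshot("wrist"); cv2.imwrite("pics/w4.png",im[:,:,::-1])
E
```

```text
t 4.85 pos [ 0.5401 -0.3468  0.0558] xang -97.85 q [ 0.77  0.68 -0.33  1.69  0.29  0.81 -1.4 ] F [-0.6 -0.5 -0.5] w 0.0087 zax [ 0.0032 -0.0031 -1.    ]
delta tool mm [-0.7  1.2  0.8]
rot tool deg [-0.21 -0.15 -0.05]
```

View pics/w4.png

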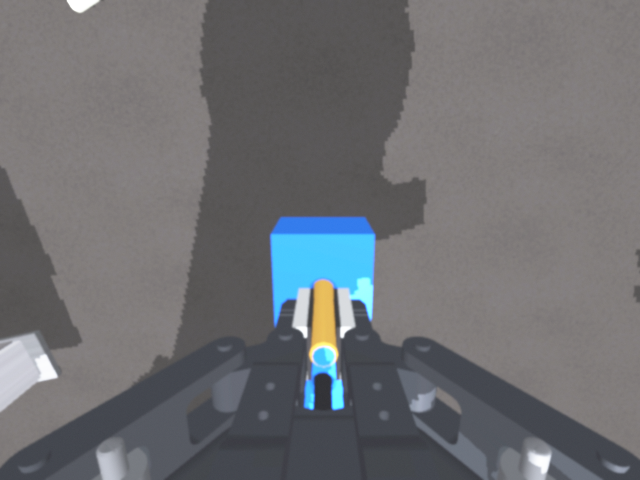

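The shaft is gripped between the pads, its top at (323,355). I'll lift straight up.

Request:
arm_command(
  motion=[
    {"delta_pos": [0, 0, -0.01], "rotation": [0, 0, 0]},
    {"delta_pos": [0, 0, -0.015], "rotation": [0, 0, 0]},
    {"delta_pos": [0, 0, -0.025], "rotation": [0, 0, 0]},
    {"delta_pos": [0, 0, -0.025], "rotation": [0, 0, 0]},
    {"delta_pos": [0, 0, -0.03], "rotation": [0, 0, 0]},
    {"delta_pos": [0, 0, -0.03], "rotation": [0, 0, 0]},
    {"delta_pos": [0, 0, -0.03], "rotation": [0, 0, 0]},
    {"delta_pos": [0, 0, 0], "rotation": [0, 0, 0]},
  ],
)

```text
time: 5.7
position: [0.5405, -0.346, 0.2358]
orientation: [[-0.135, -0.991, 0.007], [-0.991, 0.135, -0.005], [0.004, -0.008, -1.0]]
wrist_force: [0.3, -0.1, 0.2]
width: 0.0088
```

```bash
python3 - <<'E'
from h import *
o=goto([.548,.0315,.21],6.4)
im=snapshot("wrist"); cv2.imwrite("pics/w5.png",im[:,:,::-1])
im=snapshot("scene"); crop(im,100,60,300,300,2.5,"pics/s5.png")
E
```

```text
t 5.7 pos [ 0.5405 -0.346   0.2358] xang -97.78 q [ 0.81  0.47 -0.39  1.58  0.19  1.12 -1.33] F [ 0.3 -0.1  0.2] w 0.0088 zax [ 0.0075 -0.0053 -1.    ]
delta tool mm [-375.1   43.9   23.9]
rot tool deg [  -0.11   -0.59 -104.18]
```

View pics/w5.png

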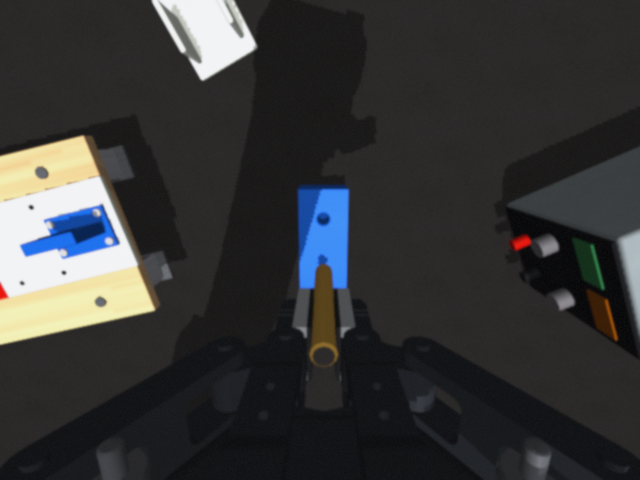

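View pics/s5.png

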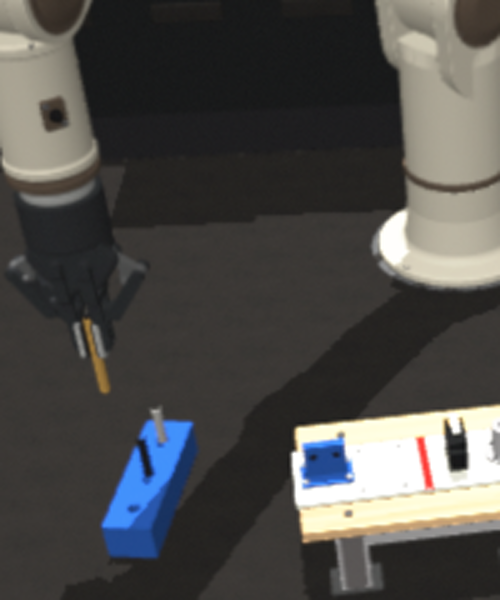

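The shaft is out cleanly and upright. I'll carry it over to the bearing.

Request:
arm_command(
  motion=[
    {"delta_pos": [-0.025, 0.003, 0], "rotation": [0, 0, 0]},
    {"delta_pos": [-0.04, 0.005, 0], "rotation": [0, 0, 0]},
    {"delta_pos": [-0.045, 0.0055, 0], "rotation": [0, 0, 0]},
    {"delta_pos": [-0.045, 0.0055, 0], "rotation": [0, 0, 0]},
    {"delta_pos": [-0.045, 0.0055, 0], "rotation": [0, 0, 0]},
    {"delta_pos": [-0.045, 0.0055, 0], "rotation": [0, 0, 0]},
    {"delta_pos": [-0.045, 0.005, 0], "rotation": [0, 0, 0]},
    {"delta_pos": [-0.035, 0.004, 0], "rotation": [0, 0, 0]},
    {"delta_pos": [-0.02, 0.003, 0], "rotation": [0, 0, 0]},
    {"delta_pos": [0, 0, 0], "rotation": [0, 0, 0]},
    {"delta_pos": [0, 0, 0], "rotation": [0, 0, 0]},
  ],
)

```text
time: 6.9
position: [0.5317, 0.014, 0.2176]
orientation: [[-0.139, -0.99, -0.023], [-0.99, 0.139, 0.002], [0.002, 0.023, -1.0]]
wrist_force: [0.1, -0.8, -0.8]
width: 0.0087
```

```bash
python3 - <<'E'
from h import *
o=goto([.548,.0315,.19],-84)
E
```

```text
t 6.9 pos [0.5317 0.014  0.2176] xang -97.97 q [ 0.37  0.33 -0.54  1.84  0.19  1.04 -1.95] F [ 0.1 -0.8 -0.8] w 0.0087 zax [-0.0231  0.0016 -0.9997]
delta tool mm [-19.7 -14.3  27.2]
rot tool deg [  1.33   0.07 -13.97]
```

Request:
arm_command(
  motion=[
    {"delta_pos": [-0.02, -0.014, 0.007], "rotation": [1.3, 0, -7]},
    {"delta_pos": [0, 0, 0], "rotation": [0, 0, 0]},
    {"delta_pos": [0, 0, 0], "rotation": [0, 0, 0]},
  ],
)

```text
time: 7.2
position: [0.5473, 0.0267, 0.208]
orientation: [[-0.02, -1.0, -0.004], [-1.0, 0.02, -0.003], [0.003, 0.004, -1.0]]
wrist_force: [-1.0, -0.1, -0.8]
width: 0.009
```

```bash
python3 - <<'E'
from h import *
o=goto([.548,.0315,.19],-84)
im=snapshot("wrist"); cv2.imwrite("pics/w6.png",im[:,:,::-1])
im=snapshot("scene"); crop(im,210,160,350,290,5,"pics/s6.png")
E
```

```text
t 7.2 pos [0.5473 0.0267 0.208 ] xang -91.14 q [ 0.35  0.37 -0.56  1.83  0.23  1.02 -1.89] F [-1.  -0.1 -0.8] w 0.009 zax [-0.0042 -0.0028 -1.    ]
delta tool mm [-4.9 -0.7 18. ]
rot tool deg [ 0.25 -0.15 -7.14]
```

View pics/w6.png

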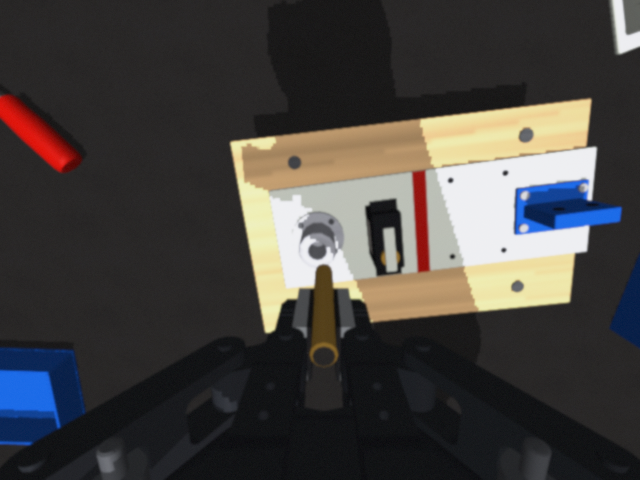

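View pics/s6.png

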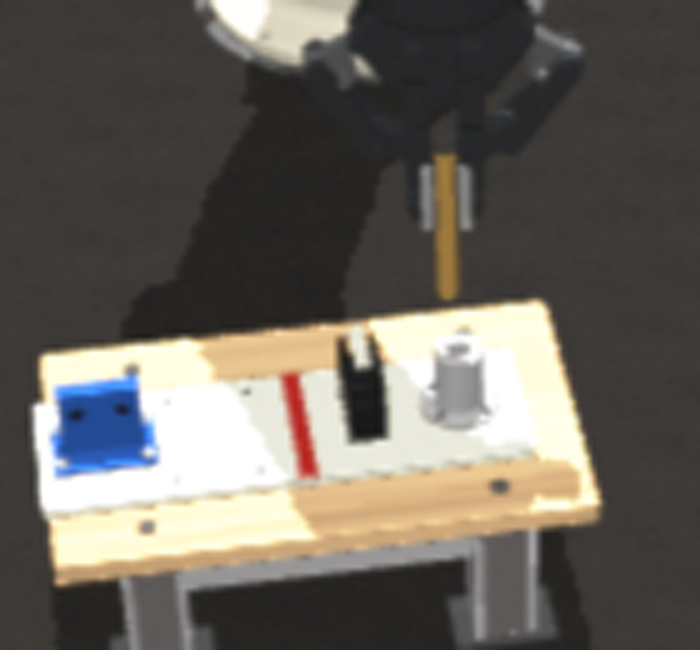

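```bash
python3 - <<'E'
from h import *
o=get_obs()
print(o["position"],px2w("wrist",[[316,249]],.132,o))
Rm=o["orientation"];P=lambda z:o["position"]+Rm@[0,0,z]
print("foot,top pred",w2px("wrist",[P(.0455),P(-.0395)],o))
im=cv2.imread("pics/w6.png")[:,:,::-1]; crop(im,270,200,400,370,4,"pics/w6c.png")
print([(d["point"],d["confidence"]) for d in pinpoint("wrist","bearing_mouth")],[(d["point"],d["confidence"]) for d in pinpoint("wrist","shaft_foot")])
E
```

```text
[0.54739167 0.02700383 0.20827677] [[0.55097518 0.03228376 0.132     ]]
foot,top pred [[324.20171847 270.44315   ]
 [324.45115196 356.29371382]]
[([0.5486, 0.0333, 0.1288], 0.73)] [([0.5516, 0.0231, 0.1638], 0.94), ([0.5579, -0.0571, 0.09], 0.49)]
```

View pics/w6c.png

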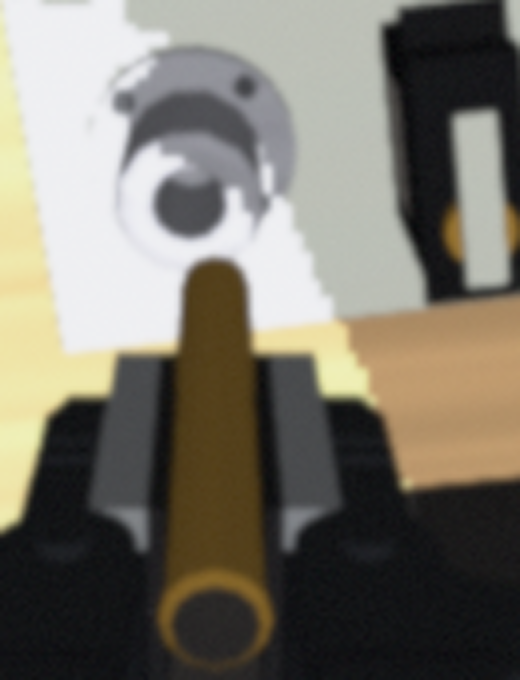

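Request:
arm_command(
  motion=[
    {"delta_pos": [-0.0045, -0.0016, 0.01], "rotation": [0.2, -0.1, 0]},
    {"delta_pos": [0, 0, 0.01], "rotation": [0, 0, 0]},
    {"delta_pos": [0, 0, 0], "rotation": [0, 0, 0]},
    {"delta_pos": [0, 0, 0], "rotation": [0, 0, 0]},
  ],
)

```text
time: 7.8
position: [0.5491, 0.0309, 0.1868]
orientation: [[-0.022, -1.0, 0.001], [-1.0, 0.022, -0.001], [0.001, -0.001, -1.0]]
wrist_force: [0.1, 0.3, -0.9]
width: 0.0089
```

```bash
python3 - <<'E'
from h import *
o=goto([.549,.0315,.18],-91)
im=snapshot("wrist"); crop(im,270,200,400,370,4,"pics/w7c.png")
im=snapshot("scene"); crop(im,210,160,350,290,5,"pics/s7.png")
Rm=o["orientation"];P=lambda z:o["position"]+Rm@[0,0,z]
print("foot,top pred",w2px("wrist",[P(.0455),P(-.0395),[.549,.0315,.132]],o))
E
```

```text
t 7.8 pos [0.5491 0.0309 0.1868] xang -91.26 q [ 0.34  0.39 -0.55  1.85  0.25  0.97 -1.91] F [ 0.1  0.3 -0.9] w 0.0089 zax [ 8.0e-04 -1.2e-03 -1.0e+00]
delta tool mm [-0.6  0.1  6.8]
rot tool deg [-0.05 -0.07 -0.26]
foot,top pred [[324.20571284 270.45537067]
 [324.45910283 356.31429686]
 [323.14723979 265.24801814]]
```

View pics/w7c.png

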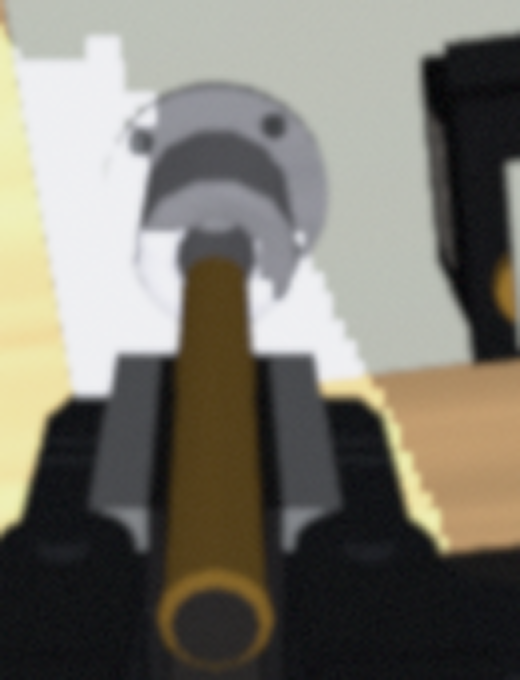

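View pics/s7.png

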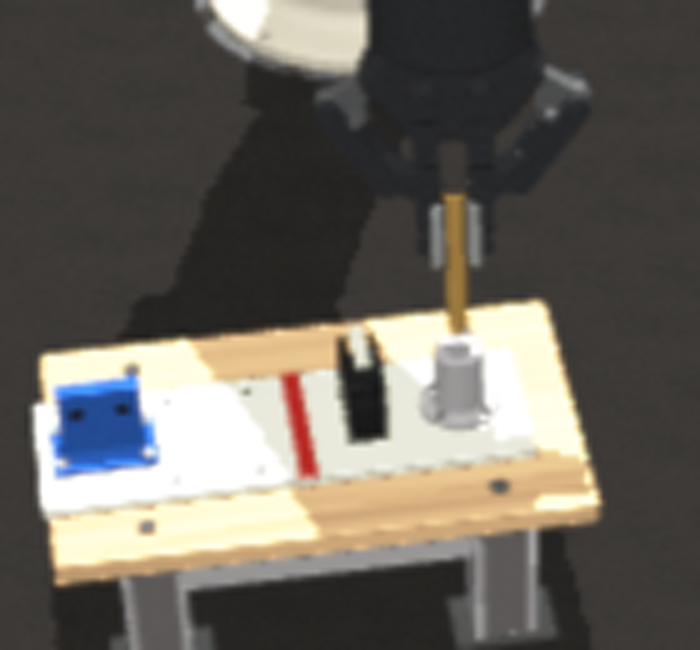

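The foot and bore line up: both at u≈216 in the crop, and the bore row matches the prediction. I'll lower the shaft gently into it.

Request:
arm_command(
  motion=[
    {"delta_pos": [-0.0003, 0, 0.005], "rotation": [0, 0, 0]},
    {"delta_pos": [0, 0, 0.004], "rotation": [0, 0, 0]},
    {"delta_pos": [0, 0, 0.004], "rotation": [0, 0, 0]},
    {"delta_pos": [0, 0, 0.004], "rotation": [0, 0, 0]},
  ],
)

```text
time: 8.3
position: [0.5498, 0.0312, 0.1698]
orientation: [[-0.022, -1.0, 0.003], [-1.0, 0.022, -0.001], [0.001, -0.003, -1.0]]
wrist_force: [-1.1, -0.9, -0.1]
width: 0.0087
```

```bash
python3 - <<'E'
from h import *
o=goto([.549,.0315,.146],-91)
im=snapshot("wrist"); crop(im,270,200,400,370,4,"pics/w8c.png")
E
```

```text
t 8.3 pos [0.5498 0.0312 0.1698] xang -91.26 q [ 0.33  0.41 -0.54  1.86  0.26  0.94 -1.92] F [-1.1 -0.9 -0.1] w 0.0087 zax [ 0.0026 -0.0014 -1.    ]
delta tool mm [-0.3  0.9 23.8]
rot tool deg [-0.15 -0.08 -0.26]
```

View pics/w8c.png

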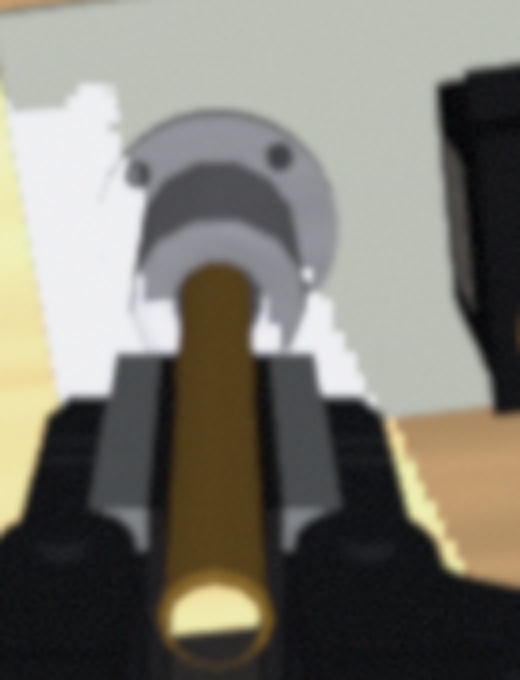

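It has entered the bore with no contact force. I'll continue down.

Request:
arm_command(
  motion=[
    {"delta_pos": [0, 0.0003, 0.005], "rotation": [-0.1, 0, 0]},
    {"delta_pos": [0, 0, 0.005], "rotation": [0, 0, 0]},
    {"delta_pos": [0, 0, 0.004], "rotation": [0, 0, 0]},
    {"delta_pos": [0, 0, 0.004], "rotation": [0, 0, 0]},
  ],
)

```text
time: 8.75
position: [0.5494, 0.0312, 0.1497]
orientation: [[-0.022, -1.0, 0.0], [-1.0, 0.022, -0.001], [0.001, -0.0, -1.0]]
wrist_force: [-0.0, 0.2, -0.6]
width: 0.009
```

```bash
python3 - <<'E'
from h import *
o=goto([.549,.0315,.146],-91)
E
```

```text
t 8.75 pos [0.5494 0.0312 0.1497] xang -91.27 q [ 0.32  0.44 -0.53  1.87  0.28  0.9  -1.94] F [-0.   0.2 -0.6] w 0.009 zax [ 5.0e-04 -1.2e-03 -1.0e+00]
delta tool mm [-0.3  0.4  3.7]
rot tool deg [-0.03 -0.07 -0.27]
```

Request:
arm_command(
  motion=[
    {"delta_pos": [0, 0, 0.002], "rotation": [0, 0, 0]},
    {"delta_pos": [0, 0, 0.002], "rotation": [0, 0, 0]},
    {"delta_pos": [0, 0, 0.001], "rotation": [0, 0, 0]},
  ],
)

```text
time: 9.05
position: [0.5497, 0.0313, 0.1447]
orientation: [[-0.022, -1.0, 0.001], [-1.0, 0.022, -0.001], [0.001, -0.001, -1.0]]
wrist_force: [-3.8, -0.4, 13.5]
width: 0.0086
```

```bash
python3 - <<'E'
from h import *
o=goto([.549,.0315,.146],-91)
im=snapshot("scene"); crop(im,210,160,350,290,5,"pics/s9.png")
E
```

```text
t 9.05 pos [0.5497 0.0313 0.1447] xang -91.27 q [ 0.32  0.45 -0.53  1.88  0.29  0.89 -1.94] F [-3.8 -0.4 13.5] w 0.0086 zax [ 6.0e-04 -1.4e-03 -1.0e+00]
delta tool mm [-0.2  0.7 -1.3]
rot tool deg [-0.03 -0.08 -0.27]
```

View pics/s9.png

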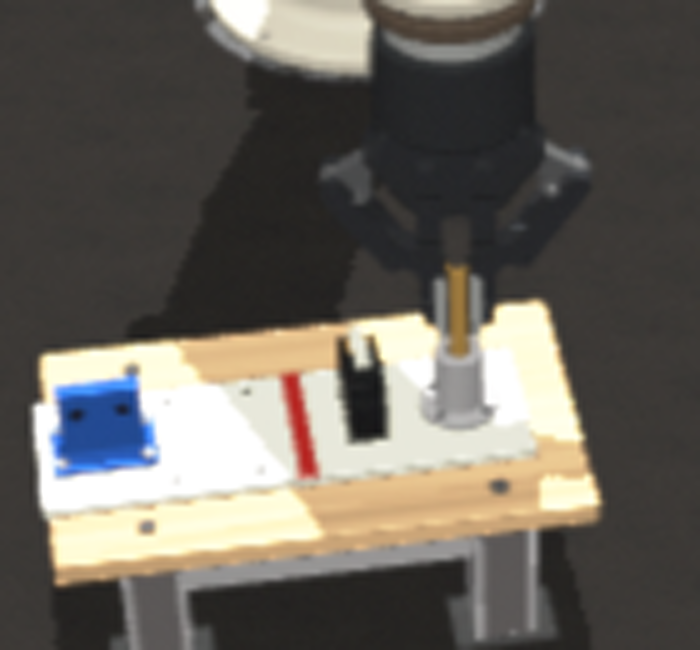

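It reached the floor at the expected height with about 13 N. I'll release, go straight up, and then check.

Request:
arm_command(
  motion=[
    {"delta_pos": [0, 0, -0.0005], "rotation": [0, 0, 0]},
    {"delta_pos": [0, 0, 0], "rotation": [0, 0, 0]},
    {"delta_pos": [0, 0, 0], "rotation": [0, 0, 0]},
    {"delta_pos": [0, 0, 0], "rotation": [0, 0, 0]},
    {"delta_pos": [0, 0, -0.01], "rotation": [0, 0, 0]},
    {"delta_pos": [0, 0, -0.02], "rotation": [0, 0, 0]},
    {"delta_pos": [0, 0, -0.025], "rotation": [0, 0, 0]},
    {"delta_pos": [0, 0, -0.025], "rotation": [0, 0, 0]},
    {"delta_pos": [0, 0, 0], "rotation": [0, 0, 0]},
    {"delta_pos": [0, 0, 0], "rotation": [0, 0, 0]},
  ],
  gripper=-0.3,
)

```text
time: 10.1
position: [0.5496, 0.0318, 0.2306]
orientation: [[-0.021, -1.0, 0.001], [-1.0, 0.021, -0.001], [0.001, -0.001, -1.0]]
wrist_force: [0.9, -0.4, -0.3]
width: 0.0298
```

```bash
python3 - <<'E'
from h import *
o=goto([.549,.0315,.186],-91)
im=snapshot("wrist"); cv2.imwrite("pics/w10.png",im[:,:,::-1])
im=snapshot("scene"); crop(im,210,160,350,290,5,"pics/s10.png")
print(w2px("wrist",[[.549,.0315,.185],[.549,.0315,.132]],o), w2px("scene",[[.549,.0315,.185],[.549,.0315,.132]])*5-[1050,800])
E
```

```text
t 10.1 pos [0.5496 0.0318 0.2306] xang -91.22 q [ 0.35  0.34 -0.57  1.8   0.21  1.06 -1.88] F [ 0.9 -0.4 -0.3] w 0.0298 zax [ 0.0011 -0.0011 -1.    ]
delta tool mm [ 0.2  0.6 44.6]
rot tool deg [-0.06 -0.06 -0.22]
[[324.61130695 271.39903707]
 [324.38036571 245.73420959]] [[455.26825542 256.69174195]
 [457.59257545 343.22717659]]
```

View pics/w10.png

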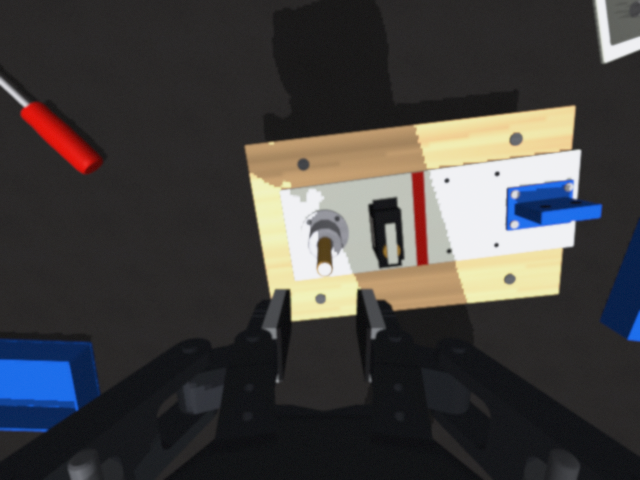

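View pics/s10.png

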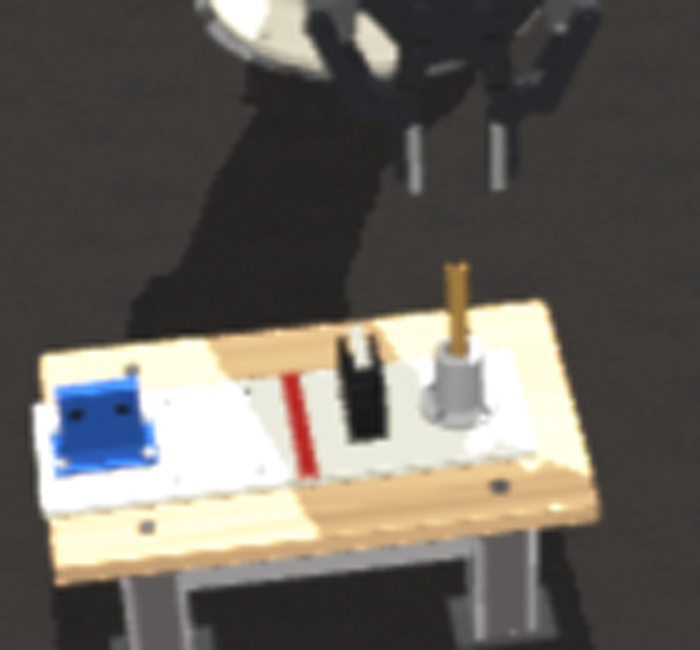

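The shaft stands home: its top is at (457,263) in the scene crop and the exposed length is about 53 mm. I'll move over to the bracket and turn the jaws across it.

Request:
arm_command(
  motion=[
    {"delta_pos": [0.025, -0.003, 0], "rotation": [0, 0, 0]},
    {"delta_pos": [0.04, -0.005, 0], "rotation": [0, 0, 0]},
    {"delta_pos": [0.04, -0.005, 0], "rotation": [0, 0, 0]},
    {"delta_pos": [0.04, -0.005, 0], "rotation": [0, 0, 0]},
    {"delta_pos": [0.025, -0.003, 0], "rotation": [0, 0, 0]},
    {"delta_pos": [0, 0, 0], "rotation": [0, 0, -8.2]},
    {"delta_pos": [0, 0, 0], "rotation": [0, 0, -8.2]},
    {"delta_pos": [0, 0, 0], "rotation": [0, 0, -8.2]},
    {"delta_pos": [0, 0, 0], "rotation": [0, 0, -8.2]},
    {"delta_pos": [0, 0, 0], "rotation": [0, 0, -8.2]},
    {"delta_pos": [0, 0, 0], "rotation": [0, 0, -8.2]},
    {"delta_pos": [0, 0, 0], "rotation": [0, 0, -8.2]},
    {"delta_pos": [0, 0, 0], "rotation": [0, 0, -8.2]},
    {"delta_pos": [0, 0, 0], "rotation": [0, 0, -8.2]},
    {"delta_pos": [0, 0, 0], "rotation": [0, 0, -8.2]},
    {"delta_pos": [0, 0, 0], "rotation": [0, 0, -8.2]},
    {"delta_pos": [0, 0, 0], "rotation": [0, 0, -7.4]},
    {"delta_pos": [0, 0, 0], "rotation": [0, 0, 0]},
    {"delta_pos": [0, 0, 0], "rotation": [0, 0, 0]},
  ],
  gripper=0.4,
)

```text
time: 12.1
position: [0.554, -0.143, 0.2067]
orientation: [[0.983, 0.18, -0.037], [0.181, -0.983, 0.014], [-0.033, -0.02, -0.999]]
wrist_force: [-0.0, -0.1, 0.2]
width: 0.0595
```

```bash
python3 - <<'E'
from h import *
o=goto([.5678,-.144,.16],6.4)
E
```

```text
t 12.1 pos [ 0.554  -0.143   0.2067] xang 10.41 q [ 0.85  0.52 -0.85  1.73  0.41  1.13  0.05] F [-0.  -0.1  0.2] w 0.0595 zax [-0.0365  0.0136 -0.9992]
delta tool mm [15.   4.4 46.2]
rot tool deg [-1.08  1.96  3.99]
```

Request:
arm_command(
  motion=[
    {"delta_pos": [0.015, 0.0045, 0.005], "rotation": [-1.1, 2.0, 4.0]},
    {"delta_pos": [0, 0, 0], "rotation": [0, 0, 0]},
    {"delta_pos": [0, 0, 0], "rotation": [0, 0, 0]},
  ],
)

```text
time: 12.4
position: [0.5684, -0.1447, 0.1998]
orientation: [[0.995, 0.103, -0.002], [0.103, -0.995, 0.0], [-0.002, -0.0, -1.0]]
wrist_force: [0.4, -0.4, -0.6]
width: 0.0597
```

```bash
python3 - <<'E'
from h import *
o=goto([.5678,-.144,.16],6.4)
im=snapshot("wrist"); cv2.imwrite("pics/w11.png",im[:,:,::-1])
print(w2px("wrist",[[.5675,-.1443,.136]],o))
E
```

```text
t 12.4 pos [ 0.5684 -0.1447  0.1998] xang 5.93 q [ 0.82  0.52 -0.83  1.74  0.42  1.08 -0.04] F [ 0.4 -0.4 -0.6] w 0.0597 zax [-1.6e-03  1.0e-04 -1.0e+00]
delta tool mm [-0.5 -0.7 39.8]
rot tool deg [-0.02  0.09 -0.47]
[[321.44319686 259.55998958]]
```

View pics/w11.png

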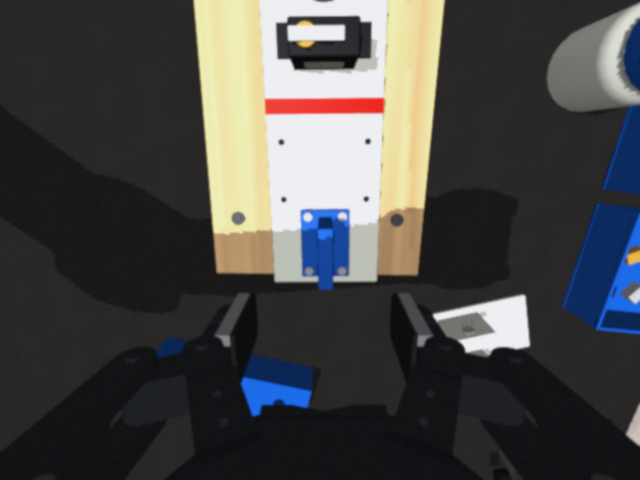

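The bracket tongue is centred at about (325,259), in line with the jaws. I'll go down to it.

Request:
arm_command(
  motion=[
    {"delta_pos": [0, -0.0005, 0.02], "rotation": [0, 0, -0.4]},
    {"delta_pos": [0, 0, 0.02], "rotation": [0, 0, 0]},
    {"delta_pos": [0, 0, 0.02], "rotation": [0, 0, 0]},
    {"delta_pos": [0, 0, 0.012], "rotation": [0, 0, 0]},
    {"delta_pos": [0, 0, 0], "rotation": [0, 0, 0]},
    {"delta_pos": [0, 0, 0], "rotation": [0, 0, 0]},
  ],
)

```text
time: 13.05
position: [0.5685, -0.1446, 0.1279]
orientation: [[0.994, 0.112, -0.002], [0.112, -0.994, -0.001], [-0.002, 0.001, -1.0]]
wrist_force: [-0.7, -0.1, 0.9]
width: 0.0596
```

```bash
python3 - <<'E'
from h import *
o=goto([.569,-.144,.105],6.4)
im=snapshot("wrist"); cv2.imwrite("pics/w12.png",im[:,:,::-1])
print(w2px("wrist",[[.5675,-.1443,.136]],o))
E
```

```text
t 13.05 pos [ 0.5685 -0.1446  0.1279] xang 6.41 q [ 0.78  0.6  -0.77  1.79  0.51  0.96 -0.09] F [-0.7 -0.1  0.9] w 0.0596 zax [-1.6e-03 -9.0e-04 -1.0e+00]
delta tool mm [ 0.6 -0.5 22.9]
rot tool deg [0.04 0.1  0.01]
[[320.19023214 312.85714207]]
```

View pics/w12.png

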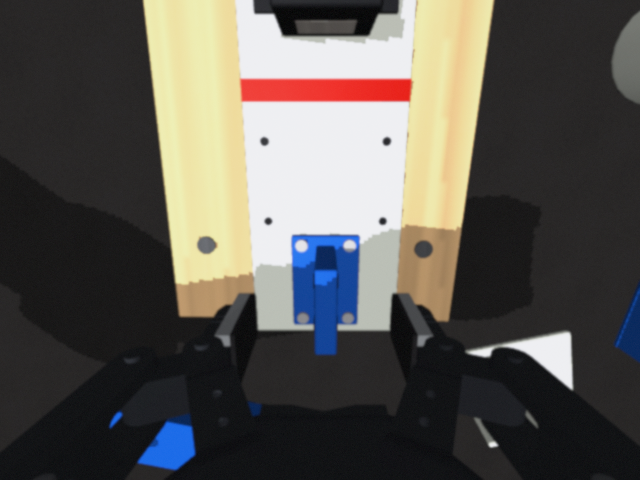

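Request:
arm_command(
  motion=[
    {"delta_pos": [0.0005, 0, 0.01], "rotation": [0, 0.1, 0]},
    {"delta_pos": [0, 0, 0.008], "rotation": [0, 0, 0]},
    {"delta_pos": [0, 0, 0.004], "rotation": [0, 0, 0]},
    {"delta_pos": [0, 0, 0], "rotation": [0, 0, 0]},
  ],
)

```text
time: 13.5
position: [0.5705, -0.1451, 0.1064]
orientation: [[0.994, 0.111, 0.004], [0.111, -0.994, -0.002], [0.003, 0.003, -1.0]]
wrist_force: [-0.2, -0.5, 0.2]
width: 0.06
```

```bash
python3 - <<'E'
from h import *
o=goto([.569,-.144,.105],6.4)
E
```

```text
t 13.5 pos [ 0.5705 -0.1451  0.1064] xang 6.38 q [ 0.76  0.63 -0.75  1.8   0.53  0.92 -0.12] F [-0.2 -0.5  0.2] w 0.06 zax [ 0.0037 -0.0022 -1.    ]
delta tool mm [-1.4 -1.3  1.4]
rot tool deg [ 0.15 -0.2  -0.02]
```

Request:
arm_command(
  motion=[
    {"delta_pos": [-0.0015, 0, 0.001], "rotation": [0.1, -0.2, 0]},
    {"delta_pos": [0, 0, 0], "rotation": [0, 0, 0]},
    {"delta_pos": [0, 0, 0], "rotation": [0, 0, 0]},
    {"delta_pos": [0, 0, 0], "rotation": [0, 0, 0]},
    {"delta_pos": [0, 0, 0], "rotation": [0, 0, 0]},
    {"delta_pos": [0, 0, 0], "rotation": [0, 0, 0]},
  ],
  gripper=-1,
  squeeze=70,
)

```text
time: 14.1
position: [0.5692, -0.1452, 0.1057]
orientation: [[0.994, 0.111, 0.0], [0.111, -0.994, -0.001], [0.0, 0.001, -1.0]]
wrist_force: [0.4, 0.3, -1.7]
width: 0.0089
```

```bash
python3 - <<'E'
from h import *
o=goto([.569,-.144,.105],5.3)
im=snapshot("wrist"); cv2.imwrite("pics/w13.png",im[:,:,::-1])
im=snapshot("top"); crop(im,290,160,450,280,5,"pics/t13.png"); print(get_obs()["ft_torque"])
E
```

```text
t 14.1 pos [ 0.5692 -0.1452  0.1057] xang 6.36 q [ 0.76  0.63 -0.75  1.8   0.53  0.92 -0.11] F [ 0.4  0.3 -1.7] w 0.0089 zax [ 3.e-04 -7.e-04 -1.e+00]
delta tool mm [-0.1 -1.3  0.7]
rot tool deg [ 0.04 -0.02  1.06]
[ 0.00781401 -0.04597491 -0.09082683]
```

View pics/w13.png

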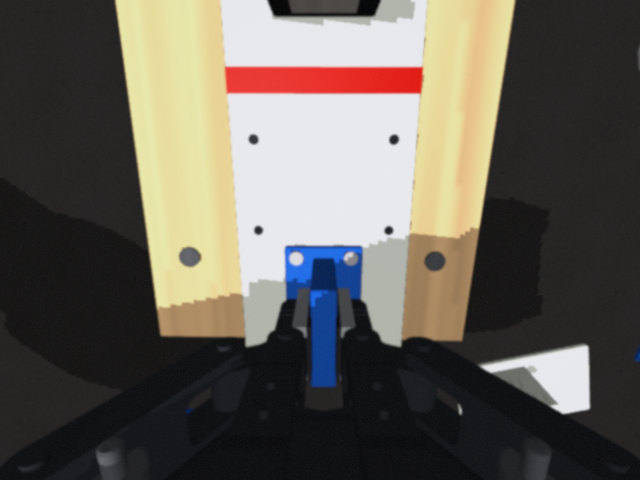

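View pics/t13.png

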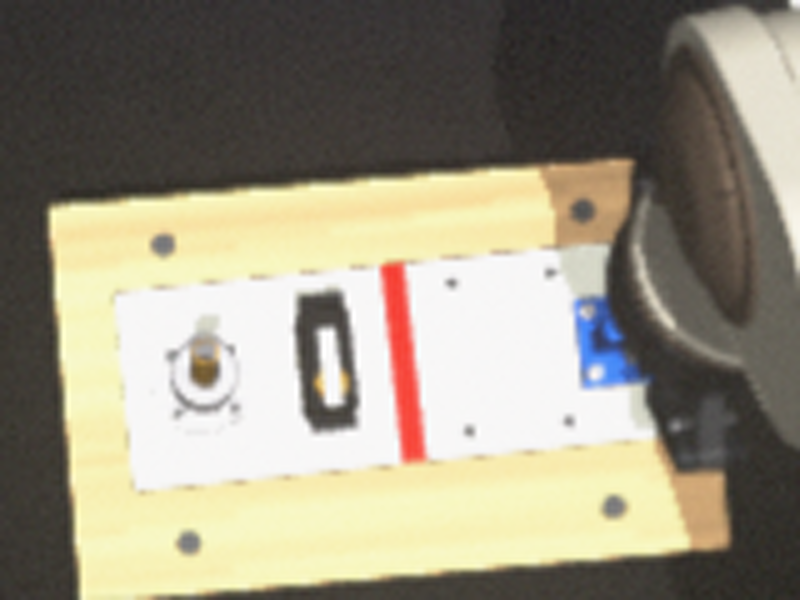

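The bracket is gripped and the deck hasn't moved. I'll slide it outward in small rows, turning 1° to square it, with a light downward bias.

Request:
arm_command(
  motion=[
    {"delta_pos": [0, 0, 0.0005], "rotation": [0, 0, 0.5]},
    {"delta_pos": [0, -0.005, 0.0005], "rotation": [0, 0, 0.5]},
    {"delta_pos": [0, -0.01, 0.0005], "rotation": [0, 0, 0]},
    {"delta_pos": [0, -0.01, 0.0005], "rotation": [0, 0, 0]},
    {"delta_pos": [0, -0.01, 0.0005], "rotation": [0, 0, 0]},
    {"delta_pos": [0, -0.005, 0.0005], "rotation": [0, 0, 0]},
    {"delta_pos": [0, 0, 0.0005], "rotation": [0, 0, 0]},
  ],
)

```text
time: 14.9
position: [0.5681, -0.1122, 0.1056]
orientation: [[0.996, 0.085, 0.006], [0.085, -0.996, -0.012], [0.005, 0.012, -1.0]]
wrist_force: [-2.2, -1.4, 8.6]
width: 0.0086
```

```bash
python3 - <<'E'
from h import *
o=goto([.5566,-.009,.105],5.3)
im=snapshot("wrist"); cv2.imwrite("pics/w14.png",im[:,:,::-1])
im=snapshot("top"); crop(im,290,160,450,280,5,"pics/t14.png"); print(get_obs()["ft_torque"])
E
```

```text
t 14.9 pos [ 0.5681 -0.1122  0.1056] xang 4.88 q [ 0.71  0.61 -0.75  1.83  0.54  0.9  -0.21] F [-2.2 -1.4  8.6] w 0.0086 zax [ 0.0056 -0.0119 -0.9999]
delta tool mm [  -2.7 -103.8   -0.7]
rot tool deg [ 0.71 -0.26 -0.42]
[0.03673212 0.447511   0.2142361 ]
```

View pics/w14.png

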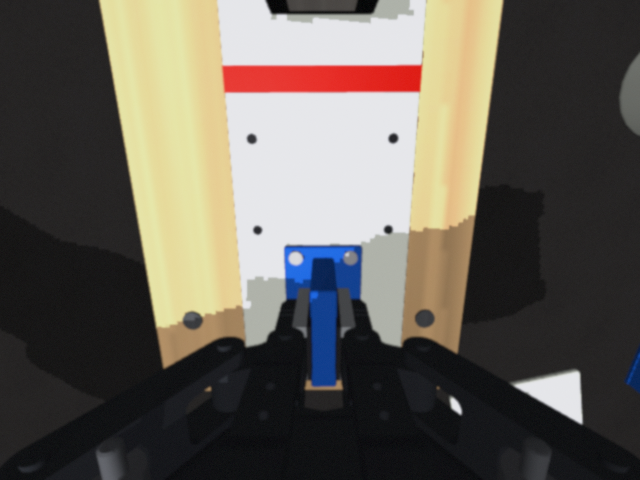

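View pics/t14.png

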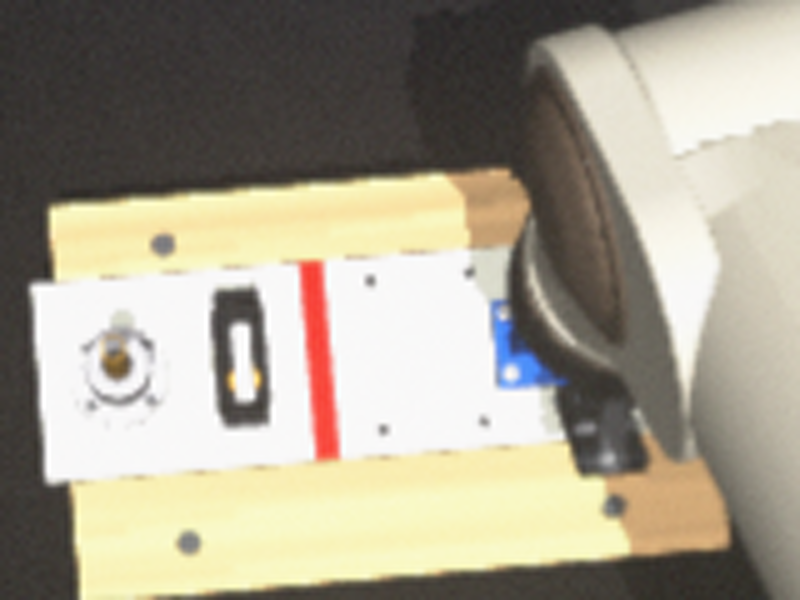

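Sliding well. The front now overhangs the edge and the downward force is about 9 N. I'll continue and correct the small yaw and tilt.

Request:
arm_command(
  motion=[
    {"delta_pos": [0, -0.003, 0], "rotation": [0.4, -0.2, -0.4]},
    {"delta_pos": [-0.001, -0.01, 0.0003], "rotation": [0.2, 0, 0]},
    {"delta_pos": [0, -0.01, 0.0003], "rotation": [0.1, 0, 0]},
    {"delta_pos": [0, -0.01, 0.0003], "rotation": [0, 0, 0]},
    {"delta_pos": [0, -0.01, 0.0003], "rotation": [0, 0, 0]},
    {"delta_pos": [0, -0.01, 0.0003], "rotation": [0, 0, 0]},
    {"delta_pos": [0, -0.005, 0.0003], "rotation": [0, 0, 0]},
    {"delta_pos": [0, 0, 0.0003], "rotation": [0, 0, 0]},
  ],
)

```text
time: 15.8
position: [0.5651, -0.0639, 0.1056]
orientation: [[0.996, 0.084, 0.005], [0.084, -0.996, -0.012], [0.004, 0.012, -1.0]]
wrist_force: [-1.2, -1.6, 7.3]
width: 0.0091
```

```bash
python3 - <<'E'
from h import *
o=goto([.5585,-.0081,.105],5.3)
print(get_obs()["ft_torque"])
E
```

```text
t 15.8 pos [ 0.5651 -0.0639  0.1056] xang 4.81 q [ 0.63  0.6  -0.75  1.86  0.53  0.89 -0.29] F [-1.2 -1.6  7.3] w 0.0091 zax [ 0.0053 -0.0117 -0.9999]
delta tool mm [ -1.9 -56.1  -0.1]
rot tool deg [ 0.69 -0.24 -0.49]
[-0.0138846   0.50526433  0.08207634]
```

Request:
arm_command(
  motion=[
    {"delta_pos": [0, -0.005, 0], "rotation": [0.4, -0.2, -0.4]},
    {"delta_pos": [0, -0.01, 0.0003], "rotation": [0.2, 0, -0.2]},
    {"delta_pos": [0, -0.01, 0.0003], "rotation": [0.1, 0, 0]},
    {"delta_pos": [0, -0.01, 0.0003], "rotation": [0, 0, 0]},
    {"delta_pos": [0, -0.007, 0.0003], "rotation": [0, 0, 0]},
    {"delta_pos": [0, 0, 0.0003], "rotation": [0.3, -0.1, -0.2]},
    {"delta_pos": [0, 0, 0.0003], "rotation": [0.1, 0, 0]},
  ],
)

```text
time: 16.5
position: [0.5638, -0.0289, 0.1056]
orientation: [[0.996, 0.092, 0.001], [0.092, -0.996, -0.002], [0.001, 0.002, -1.0]]
wrist_force: [-1.8, -5.6, 7.4]
width: 0.0087
```

```bash
python3 - <<'E'
from h import *
o=goto([.5585,-.0081,.105],5.3)
im=snapshot("wrist"); cv2.imwrite("pics/w15.png",im[:,:,::-1])
im=snapshot("top"); crop(im,250,160,410,280,5,"pics/t15.png"); print(get_obs()["ft_torque"])
E
```

```text
t 16.5 pos [ 0.5638 -0.0289  0.1056] xang 5.26 q [ 0.59  0.6  -0.76  1.86  0.53  0.89 -0.34] F [-1.8 -5.6  7.4] w 0.0087 zax [ 0.0011 -0.0017 -1.    ]
delta tool mm [ -3.4 -21.2   0.5]
rot tool deg [ 0.1  -0.05 -0.04]
[-0.70120486  0.24108225 -0.05028831]
```

View pics/w15.png

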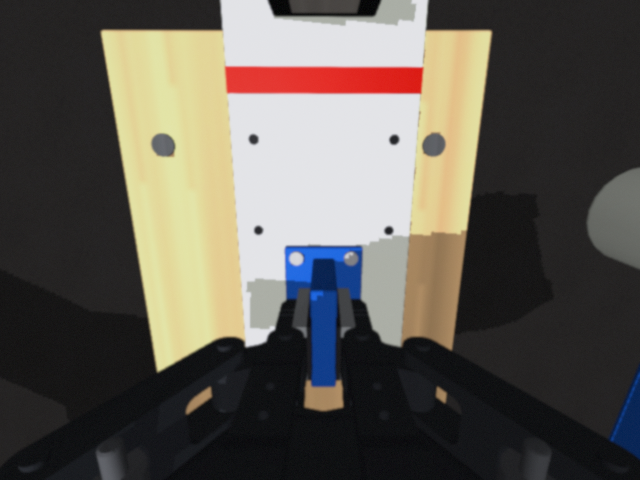

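View pics/t15.png

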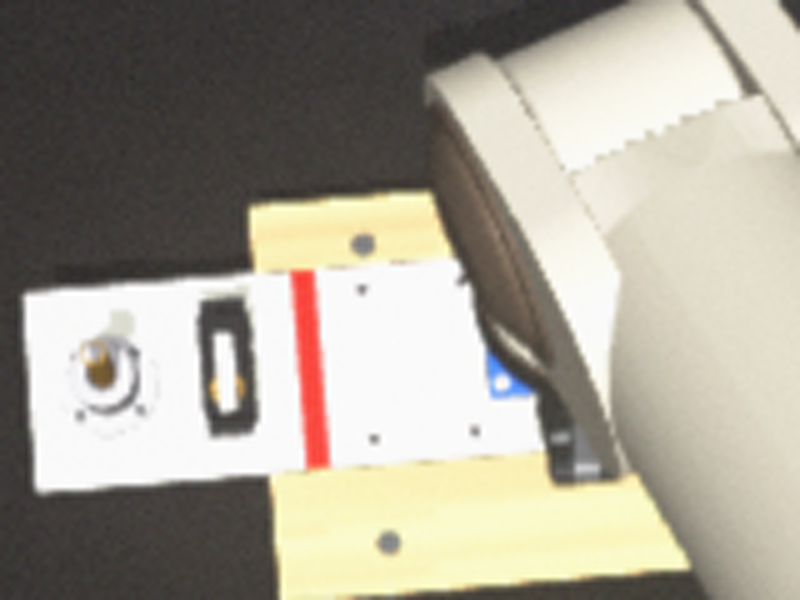

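```bash
cat > m.py <<'E'
from h import *
def meas(c,A,B,S1,S2,o=None):
    e=px2w(c,[A,B],.09,o); s=px2w(c,[S1,S2],.096,o)
    t=e[1]-e[0]; t/=np.linalg.norm(t); n=np.array([-t[1],t[0],0]); n*=np.sign(n[1])
    a=np.degrees(np.arctan2(n[1],n[0])); ts=s[1]-s[0]; 
    print(c,"edge normal ang",round(a,2),"stripe normal",round(np.degrees(np.arctan2(ts[1],ts[0]))%180-90+ (180 if np.degrees(np.arctan2(ts[1],ts[0]))%180<90 else 0),2),"gap mm",np.round((e[0]-s)@n*1000,2), "e",np.round(e,4).tolist(),"len",np.linalg.norm(e[1]-e[0]))
E
python3 - <<'E'
from m import *
o=get_obs()
im=cv2.imread("pics/w15.png")[:,:,::-1]
def row(col,lo,hi,f):
    pass
# subpixel: stripe redness centroid, wood edge gradient
def stripe(im,c,r0,r1):
    p=im[r0:r1,c-3:c+4].astype(float).mean(1); w=np.clip(p[:,0]-p[:,1]-60,0,None); return (w*np.arange(r0,r1)).sum()/w.sum()
def edge(im,c,r0,r1):
    p=im[r0:r1,c-3:c+4].astype(float).mean((1,2)); h=(p.max()+p.min())/2; i=np.argmax(p>h); return r0+i-1+(h-p[i-1])/(p[i]-p[i-1])
A=(125,edge(im,125,15,50));B=(470,edge(im,470,15,50));S1=(240,stripe(im,240,55,105));S2=(410,stripe(im,410,55,105))
print(A,B,S1,S2); meas("wrist",A,B,S1,S2,o)
f=lambda u,v:(u/5+250-.4,v/5+160-.4)
meas("top",f(249,204),f(281,600),f(303,271),f(318,468))
E
```

```text
(125, np.float64(29.550802139037433)) (470, np.float64(29.74703196347032)) (240, np.float64(79.30755842864247)) (410, np.float64(79.87649175149176))
wrist edge normal ang 95.19 stripe normal 95.01 gap mm [19.49 19.72] e [[0.4724, 0.0806, 0.09], [0.6138, 0.0935, 0.09]] len 0.14195066308056206
top edge normal ang 95.28 stripe normal 94.9 gap mm [19.49 18.97] e [[0.6206, 0.0936, 0.09], [0.4616, 0.0789, 0.09]] len 0.15966700184770818
```

Both cameras agree: about 19.4 mm to go and the yaw is within 0.3°.

Request:
arm_command(
  motion=[
    {"delta_pos": [0, -0.005, 0.0003], "rotation": [0.1, 0, -0.3]},
    {"delta_pos": [0, -0.007, 0.0003], "rotation": [0.1, 0, 0]},
    {"delta_pos": [0, -0.005, 0.0003], "rotation": [0.1, 0, 0]},
    {"delta_pos": [0, 0, 0.0003], "rotation": [0.2, 0, 0]},
    {"delta_pos": [0, 0, 0.0003], "rotation": [0, 0, 0]},
  ],
)

```text
time: 17.1
position: [0.5637, -0.0179, 0.1056]
orientation: [[0.996, 0.093, 0.001], [0.093, -0.996, 0.001], [0.002, -0.0, -1.0]]
wrist_force: [-0.9, -3.2, 6.8]
width: 0.0094
```

```bash
cat >> m.py <<'E'
def stripe(im,c,r0,r1):
    p=im[r0:r1,c-3:c+4].astype(float).mean(1); w=np.clip(p[:,0]-p[:,1]-60,0,None); return (w*np.arange(r0,r1)).sum()/w.sum()
def edge(im,c,r0,r1):
    p=im[r0:r1,c-3:c+4].astype(float).mean((1,2)); h=(p.max()+p.min())/2; i=np.argmax(p>h); return r0+i-1+(h-p[i-1])/(p[i]-p[i-1])
def full(n,r0,r1):
    o=goto([.5638,-.0093,.1056],5.4); im=snapshot("wrist"); cv2.imwrite(f"pics/w{n}.png",im[:,:,::-1])
    meas("wrist",(135,edge(im,135,r0,r1)),(465,edge(im,465,r0,r1)),(240,stripe(im,240,55,105)),(410,stripe(im,410,55,105)),o)
    im=snapshot("top"); crop(im,250,160,410,280,5,f"pics/t{n}.png"); print(get_obs()["ft_torque"],get_obs()["wrist_force"])
E
python3 - <<'E'
from m import *
full(16,25,110)
E
```

```text
t 17.1 pos [ 0.5637 -0.0179  0.1056] xang 5.34 q [ 0.57  0.6  -0.77  1.86  0.53  0.89 -0.36] F [-0.9 -3.2  6.8] w 0.0094 zax [ 1.5e-03  5.0e-04 -1.0e+00]
delta tool mm [ 0.9 -8.5 -0. ]
rot tool deg [-0.02 -0.09 -0.06]
wrist edge normal ang 95.2 stripe normal 95.22 gap mm [8.49 8.47] e [[0.4754, 0.0807, 0.09], [0.614, 0.0933, 0.09]] len 0.13916444221122745
[-0.87682779  0.17906257  0.01859924] [-0.5431924  -3.4535692   7.12065439]
```

View pics/w16.png

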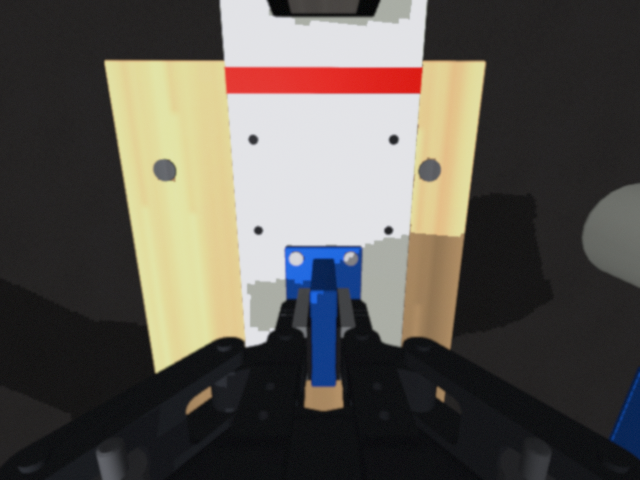

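The stripe and edge are parallel, with 8.5 mm left.

Request:
arm_command(
  motion=[
    {"delta_pos": [0, -0.005, 0.0003], "rotation": [0, 0, 0]},
    {"delta_pos": [0, -0.004, 0.0003], "rotation": [0.1, 0, 0]},
    {"delta_pos": [0, -0.002, 0.0003], "rotation": [0.1, 0, 0]},
    {"delta_pos": [0, 0, 0.0003], "rotation": [0, 0, 0]},
  ],
)

```text
time: 17.6
position: [0.5636, -0.013, 0.1056]
orientation: [[0.996, 0.09, 0.001], [0.09, -0.996, -0.003], [0.001, 0.003, -1.0]]
wrist_force: [-2.3, -1.0, 6.9]
width: 0.0088
```

```bash
python3 - <<'E'
from m import *
full(17,40,120)
E
```

```text
t 17.6 pos [ 0.5636 -0.013   0.1056] xang 5.15 q [ 0.56  0.6  -0.76  1.86  0.53  0.89 -0.37] F [-2.3 -1.   6.9] w 0.0088 zax [ 0.0014 -0.0034 -1.    ]
delta tool mm [ 0.5 -3.7 -0. ]
rot tool deg [ 0.2  -0.06 -0.25]
wrist edge normal ang 95.22 stripe normal 95.11 gap mm [3.47 3.6 ] e [[0.4755, 0.0807, 0.09], [0.615, 0.0934, 0.09]] len 0.14016381018262894
[-0.70306221  0.21344229  0.01872706] [-0.97874246 -3.072695    7.75905544]
```

Request:
arm_command(
  motion=[
    {"delta_pos": [0, -0.004, 0.0003], "rotation": [0.1, 0, -0.15]},
    {"delta_pos": [0, -0.002, 0.0003], "rotation": [0.1, 0, 0]},
    {"delta_pos": [0, 0, 0.0003], "rotation": [0.1, 0, 0]},
    {"delta_pos": [0, 0, 0.0003], "rotation": [0, 0, 0]},
  ],
)

```text
time: 18.1
position: [0.5636, -0.0104, 0.1056]
orientation: [[0.996, 0.091, 0.001], [0.091, -0.996, -0.002], [0.001, 0.002, -1.0]]
wrist_force: [-1.5, -2.8, 8.0]
width: 0.0086
```

```bash
python3 - <<'E'
from m import *
full(18,60,120)
E
```

```text
t 18.1 pos [ 0.5636 -0.0104  0.1056] xang 5.24 q [ 0.56  0.6  -0.77  1.86  0.53  0.89 -0.37] F [-1.5 -2.8  8. ] w 0.0086 zax [ 9.0e-04 -1.9e-03 -1.0e+00]
delta tool mm [ 0.3 -1.1 -0. ]
rot tool deg [ 0.11 -0.04 -0.16]
wrist edge normal ang 95.24 stripe normal 95.19 gap mm [0.94 1.  ] e [[0.4751, 0.0806, 0.09], [0.6155, 0.0935, 0.09]] len 0.1410445744491466
[-0.74876749  0.19854508  0.12065873] [-1.50375595 -3.15124162  6.46662153]
```

View pics/w18.png

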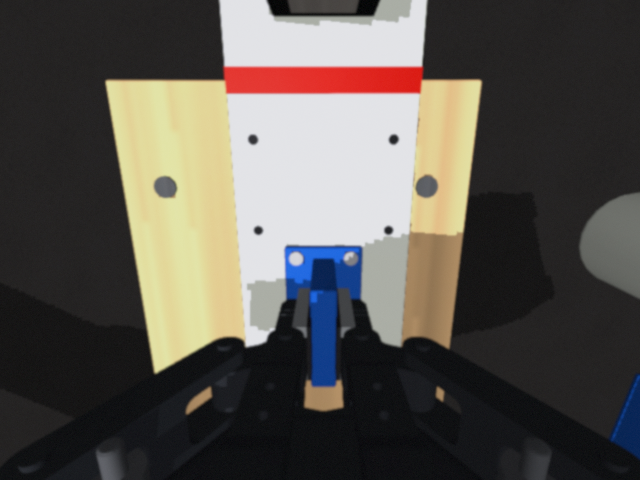

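View pics/t18.png

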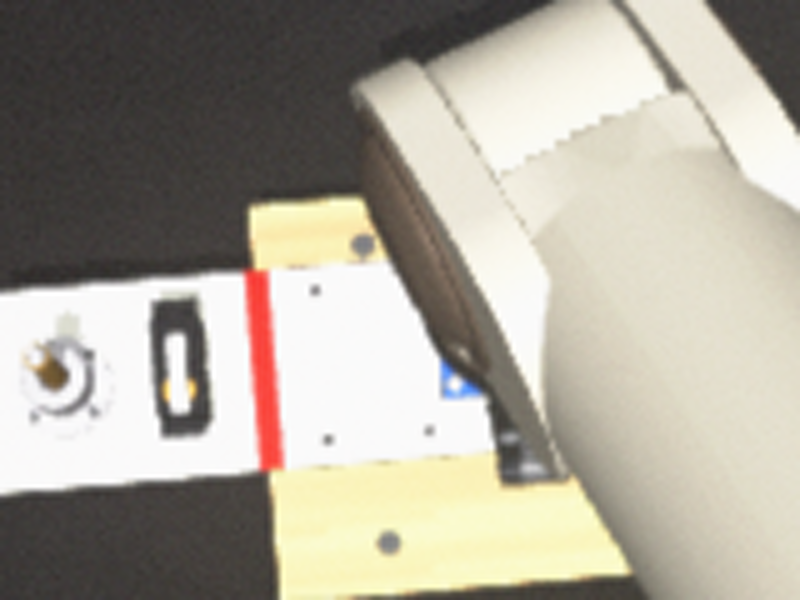

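Almost there, about 1 mm left. One last nudge.

Request:
arm_command(
  motion=[
    {"delta_pos": [0, -0.0025, 0.0003], "rotation": [0.1, 0, 0]},
    {"delta_pos": [0, -0.001, 0.0003], "rotation": [0.1, 0, 0]},
    {"delta_pos": [0, -0.0005, 0.0003], "rotation": [0, 0, 0]},
    {"delta_pos": [0, 0, 0.0003], "rotation": [0, 0, 0]},
  ],
)

```text
time: 18.6
position: [0.5637, -0.0095, 0.1056]
orientation: [[0.996, 0.09, 0.0], [0.09, -0.996, -0.002], [0.0, 0.002, -1.0]]
wrist_force: [-1.6, -2.7, 7.1]
width: 0.0091
```

```bash
python3 - <<'E'
from m import *
full(19,60,120)
im=snapshot("scene"); crop(im,210,140,370,290,5,"pics/s19.png")
E
```

```text
t 18.6 pos [ 0.5637 -0.0095  0.1056] xang 5.19 q [ 0.55  0.6  -0.77  1.86  0.53  0.89 -0.38] F [-1.6 -2.7  7.1] w 0.0091 zax [ 3.0e-04 -2.2e-03 -1.0e+00]
delta tool mm [ 0.1 -0.2 -0. ]
rot tool deg [ 0.13 -0.01 -0.21]
wrist edge normal ang 95.24 stripe normal 95.13 gap mm [0.08 0.21] e [[0.4751, 0.0806, 0.09], [0.6158, 0.0935, 0.09]] len 0.14126917945545556
[-0.69427305  0.11598726  0.04495363] [-1.95793369 -2.96806239  7.44573393]
```

View pics/s19.png

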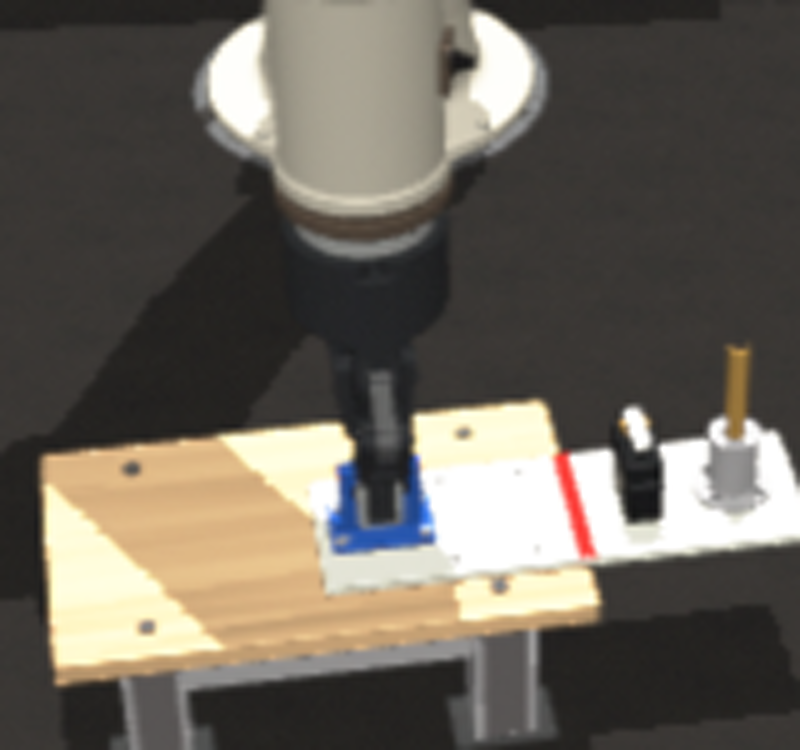

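View pics/t19.png

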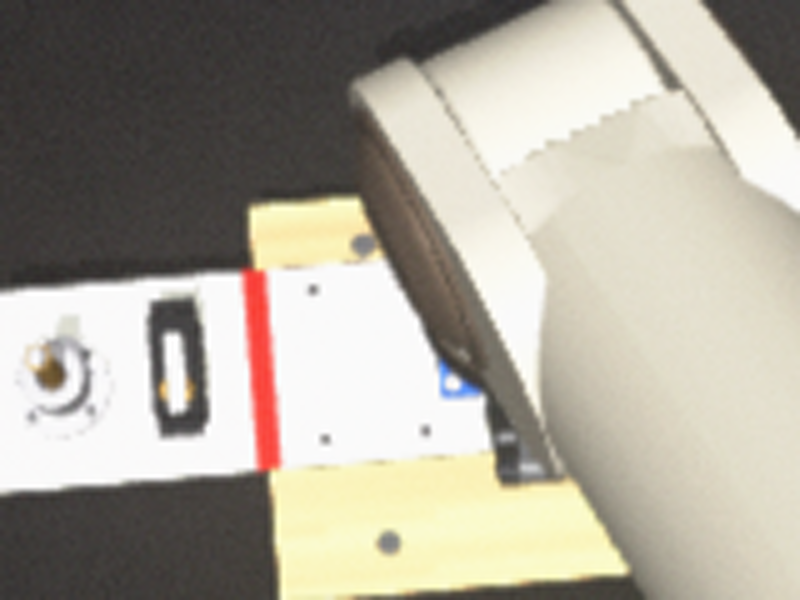

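```bash
python3 - <<'E'
from bench import *
print(finish_job()); o=get_obs(); print(o["time"],o["position"],o["wrist_force"])
E
```

```text
the job is handed in; nothing more can be done
None
the job is handed in; nothing more can be done
```

The brass shaft is fully down in the bearing and released. The deck has been slid outward until the red stripe lies over the stand's outer edge. I handed the job in at about 19 s, with the arm still gripping the bracket and pressing the deck down.

- **Shaft:** it met the bearing floor at about 13 N with its foot within about 1 mm of the expected height. After I let go, the scene view showed it upright with about 53 mm standing out.
- **Stripe position:** in the wrist view the stripe centre was 0.1–0.2 mm short of the edge and square to it within about 0.1°. The top view, judged by eye at the end, looked the same. When I last measured both cameras, about 20 mm before the end, they agreed to within about 0.7 mm and 0.2°.
- **Hold:** the downward push was about 7 N and the tool was within about 0.1° of vertical. Its height was the same at the end as when I first gripped the bracket, so the deck lies flat as far as I can tell.
- **Other checks:** there was about 0.7 N·m of moment at the wrist at the end, which I left as it was. I saw no contact with the other shafts or bystanders, but I did not measure their positions again at the end.

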